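Top up the macaron delivery case

TASK

Finish packing the macaron case: take the clear cover off the serving board and set it aside, put one macaron from the board flat into each empty pocket of the case, leaving those already packed where they are, then press the lid down until its clasp snaps and it stays shut. Put the cover back squarely on the board over the macarons that are left, with none left lying elsewhere. Leave the other things on the counter where they are.

Things in the scene. Friction and masses are not known exactly. Their poses are not given: they have to be found in the camera images.
- case: macaron delivery case, fixed: a grey base 122 mm deep (x) by 212 mm long (y) by 22 mm high with 6 pockets in its top, 2 rows of 3, and a clear lid hinged on its far (+x) long side: the hinge axis runs along y, 61 mm along +x from the origin and 22 mm above the counter. Origin at the centre of its underside; +x points from the clasp side to the hinge side, z up
- lid (a joint): the case's lid: clear shell 122 by 212 mm, 26 mm high, 0.2 kg; 0 rad = shut (flat top 48 mm above the counter), 1.57 upright, about 1.95 as it stands open, 140 mm tall, leaning back. A hinge spring swings it open again (0.4 N m when shut) unless the clasp at the middle of its free edge is pressed past a sprung roller: meets it at 0.09 rad, caught below 0.03; about 15 N near that edge. Swing it by pushing its outer face from behind
- tray: dark wooden serving board, fixed, 270 mm (x) by 180 mm (y) by 10 mm thick; origin at the centre of its underside. The counter to its left (+y) is clear for 200 mm: room for the cover
- cover: clear box-shaped cover over the board, open below, 222 mm (x) by 132 mm (y) outside, 56 mm high, walls 4 mm, 0.4 kg, loose. On its top stands a wooden bar handle, 64 mm long (along x), 14 mm thick (y), 30 mm high (56 to 86 mm above the rim), to be gripped across y. Origin at the centre of the rim plane (its underside), z up
- pocket1 (a point): where a macaron's centre lies when seated in the front-row pocket at the +y end (case x -28 mm, y 74 mm, 24.5 mm above the counter). A square recess 52 by 52 mm, 10 mm deep, floor 12 mm above the counter; a macaron fits with 4 mm to spare all round and stands 15 mm above the base
- pocket2 (a point): where a macaron's centre lies when seated in the front-row pocket in the middle (case x -28 mm, y 0 mm, 24.5 mm above the counter). A square recess 52 by 52 mm, 10 mm deep, floor 12 mm above the counter; a macaron fits with 4 mm to spare all round and stands 15 mm above the base
- pocket3 (a point): where a macaron's centre lies when seated in the front-row pocket at the -y end (case x -28 mm, y -74 mm, 24.5 mm above the counter). A square recess 52 by 52 mm, 10 mm deep, floor 12 mm above the counter; a macaron fits with 4 mm to spare all round and stands 15 mm above the base
- pocket4 (a point): where a macaron's centre lies when seated in the back-row pocket at the +y end (case x 28 mm, y 74 mm, 24.5 mm above the counter). A square recess 52 by 52 mm, 10 mm deep, floor 12 mm above the counter; a macaron fits with 4 mm to spare all round and stands 15 mm above the base
- pocket5 (a point): where a macaron's centre lies when seated in the back-row pocket in the middle (case x 28 mm, y 0 mm, 24.5 mm above the counter). A square recess 52 by 52 mm, 10 mm deep, floor 12 mm above the counter; a macaron fits with 4 mm to spare all round and stands 15 mm above the base
- pocket6 (a point): where a macaron's centre lies when seated in the back-row pocket at the -y end (case x 28 mm, y -74 mm, 24.5 mm above the counter). A square recess 52 by 52 mm, 10 mm deep, floor 12 mm above the counter; a macaron fits with 4 mm to spare all round and stands 15 mm above the base
- m1: a cocoa-brown macaron, a disc 44 mm across and 25 mm thick with a thin cream filling line, alike on both faces, firm, 25 g; origin at its centre. It sits in pocket 1 of the case from the start, if present (None: that pocket is empty at the start)
- m2: a cocoa-brown macaron, a disc 44 mm across and 25 mm thick with a thin cream filling line, alike on both faces, firm, 25 g; origin at its centre. It sits in pocket 2 of the case from the start, if present (None: that pocket is empty at the start)
- m3: a cocoa-brown macaron, a disc 44 mm across and 25 mm thick with a thin cream filling line, alike on both faces, firm, 25 g; origin at its centre. It sits in pocket 3 of the case from the start, if present (None: that pocket is empty at the start)
- m4: a cocoa-brown macaron, a disc 44 mm across and 25 mm thick with a thin cream filling line, alike on both faces, firm, 25 g; origin at its centre. It sits in pocket 4 of the case from the start, if present (None: that pocket is empty at the start)
- m5: a cocoa-brown macaron, a disc 44 mm across and 25 mm thick with a thin cream filling line, alike on both faces, firm, 25 g; origin at its centre. It sits in pocket 5 of the case from the start, if present (None: that pocket is empty at the start)
- m6: a cocoa-brown macaron, a disc 44 mm across and 25 mm thick with a thin cream filling line, alike on both faces, firm, 25 g; origin at its centre. It sits in pocket 6 of the case from the start, if present (None: that pocket is empty at the start)
- s1: a cocoa-brown macaron, a disc 44 mm across and 25 mm thick with a thin cream filling line, alike on both faces, firm, 25 g; origin at its centre. One of six spares, on the board under the cover at the start, about 74 mm from its neighbours along the board's x and 58 mm along its y
- s2: a cocoa-brown macaron, a disc 44 mm across and 25 mm thick with a thin cream filling line, alike on both faces, firm, 25 g; origin at its centre. One of six spares, on the board under the cover at the start, about 74 mm from its neighbours along the board's x and 58 mm along its y
- s3: a cocoa-brown macaron, a disc 44 mm across and 25 mm thick with a thin cream filling line, alike on both faces, firm, 25 g; origin at its centre. One of six spares, on the board under the cover at the start, about 74 mm from its neighbours along the board's x and 58 mm along its y
- s4: a cocoa-brown macaron, a disc 44 mm across and 25 mm thick with a thin cream filling line, alike on both faces, firm, 25 g; origin at its centre. One of six spares, on the board under the cover at the start, about 74 mm from its neighbours along the board's x and 58 mm along its y
- s5: a cocoa-brown macaron, a disc 44 mm across and 25 mm thick with a thin cream filling line, alike on both faces, firm, 25 g; origin at its centre. One of six spares, on the board under the cover at the start, about 74 mm from its neighbours along the board's x and 58 mm along its y
- s6: a cocoa-brown macaron, a disc 44 mm across and 25 mm thick with a thin cream filling line, alike on both faces, firm, 25 g; origin at its centre. One of six spares, on the board under the cover at the start, about 74 mm from its neighbours along the board's x and 58 mm along its y
- ramekin: bystander: small white ceramic bowl, 72 mm across, 45 mm high, empty; origin under its centre
- timer: bystander: round kitchen timer, 44 mm across, 36 mm high; origin under its centre
Not all that is in view belongs to the job. What is shaped like the m3 but blue, orange or yellow is not meant.

How it is judged:
On the way, in this order (a step that is already met when the one before it is completed fails the run):
1. the cover has been taken off the board (more than 10 cm aside) (horizontal distance between cover and tray above 0.1 m), for 0.2 s.
2. every pocket of the case holds a macaron lying flat (distance between any of m1, s1, s2, s3, s4, s5, s6 and pocket1 below 0.008 m and distance between any of m2, s1, s2, s3, s4, s5, s6 and pocket2 below 0.008 m and distance between any of m3, s1, s2, s3, s4, s5, s6 and pocket3 below 0.008 m and distance between any of m4, s1, s2, s3, s4, s5, s6 and pocket4 below 0.008 m and distance between any of m5, s1, s2, s3, s4, s5, s6 and pocket5 below 0.008 m and distance between any of m6, s1, s2, s3, s4, s5, s6 and pocket6 below 0.008 m), for 0.2 s.
3. the lid is pressed shut past its catch (all of step 2 and value of joint lid below 0.03 rad), for 0.2 s.
At the end, for the whole second after the job is handed in: all 6 pockets hold a macaron, its centre within 8 mm of its seat; lid caught shut (below 0.03 rad); every spare is in a pocket or flat on the board; the cover stands on the board, within 20 mm and 0.15 rad of square, level within 0.03 rad; at rest (all of step 3 and (horizontal distance between s1 and tray below 0.11 m or horizontal distance between s1 and case below 0.09 m) and height (world z) of s1 between 0.018 and 0.03 m and (horizontal distance between s2 and tray below 0.11 m or horizontal distance between s2 and case below 0.09 m) and height (world z) of s2 between 0.018 and 0.03 m and (horizontal distance between s3 and tray below 0.11 m or horizontal distance between s3 and case below 0.09 m) and height (world z) of s3 between 0.018 and 0.03 m and (horizontal distance between s4 and tray below 0.11 m or horizontal distance between s4 and case below 0.09 m) and height (world z) of s4 between 0.018 and 0.03 m and (horizontal distance between s5 and tray below 0.11 m or horizontal distance between s5 and case below 0.09 m) and height (world z) of s5 between 0.018 and 0.03 m and (horizontal distance between s6 and tray below 0.11 m or horizontal distance between s6 and case below 0.09 m) and height (world z) of s6 between 0.018 and 0.03 m and horizontal distance between cover and tray below 0.02 m and z of cover in the frame of tray below 0.014 m and angle between cover's own z axis and vertical below 0.03 rad and angle between the x axis of cover and the x axis of tray, either way round below 0.15 rad and linear speed of cover below 0.02 m/s); the robot touches nothing.
It fails at once if a macaron that was already packed is moved from its pocket (by more than 25 mm) (distance of any of m1, m2, m3, m4, m5, m6 from where it was at the start of the episode above 0.025 m).
It fails at once if the bowl or timer is shoved more than 5 cm (distance of any of ramekin, timer from where it was at the start of the episode above 0.05 m).
Of m1, m2, m3, m4, m5, m6 only 1 to 3 are there at a start; the rules pass over those that are not, and their reading is None.
At some moment in a run one of s1, s2, s3, s4, s5, s6, cover may be knocked a few centimetres aside while the robot is not near it.
Once in a run the grip may slacken for a moment while it holds something.
It also fails if it takes over 210 s, if anything falls off the work surface, if the arm or the gripper's body presses on something with over 40 N, if the wrist force passes 120 N, or if a joint passes its speed limit or range.

ROBOT

A 6-joint arm with a two-finger parallel gripper is mounted at the origin on the work surface. World frame = base frame: x ahead of the robot, y to its left, z up, the work surface at z = 0. Lengths are in m, angles in rad, forces in N, time in s.
With the tool pointing down it reaches from about 0.25 to 0.775 m from the base axis. Payload 4 kg.
Tool frame: the origin (TCP) lies midway between the tips of the shut fingers; the grasp point (between the pads) lies 19 mm behind it; z points along the fingers, y is the direction in which the jaws open and shut (so a half turn about z gives the same grasp; the last joint's range is limited). The gripper opens to 94 mm and grips with 3 to 60 N. Pads are 16 mm wide; open, the fingers measure 119 mm over their backs; the gripper's body (75 mm by 177 mm) begins 78 mm behind the grasp point.
Start: joints at [-1.443, 0.087, 1.371, -0, 1.684, -0.103], TCP at [0.126, -0.535, 0.206] pointing down, gripper open.
Joint ranges: [-3.1, 3.1], [-0.76, 2.03], [0.27, 2.55], [-1.08, 4.22], [0.17, 2.65], [-2.57, 2.57]. Speed limits (rad/s): [2.79, 2.79, 3.14, 3.14, 3.14, 3.14].

INTERFACE

Orientations are given as [roll, pitch, yaw] about the fixed x, y, z axes, in that order (R = Rz(yaw) Ry(pitch) Rx(roll)).
In Python, from bench import robot gives the robot as it stands.
- The arm moves only by the tool drive_tool, never from a script. Its argument "series" is a list that holds one entry, the list of rows, each a list of 7 numbers: the turn, a rotation vector about the tool's x, y, z in rad, then the shift along the tool's x, y, z in cm, then the opening in per cent of the stroke, from 0 (shut) to 100 (fully open). In form: [[[rx, ry, rz, tx, ty, tz, fingers], ...]]. A call has 1 to 20 rows; each row is the pose to reach, as a shift and turn from the pose measured when the call began, along the tool's axes at that moment; what a row does not reach only later rows make up. A row lasts 1/10 s, in which the tool goes at most 50 mm and 8.59 degrees, less where a joint would pass 70% of its speed; a pose out of reach is approached as far as the arm can. A call with a gripper value outside its range is refused whole. The fingers move at their own pace and stop on an object; the grip force is fixed at half the most. Time passes only in rows, so rows that repeat a pose let the fingers close. It gives the time, the measured TCP pose, the force and the opening at its end, in the units of the state.
- robot.get_obs(): the state, without advancing time (a new reading comes with each control period).
- robot.snapshot(name): name is "scene" or "top" or "wrist"; returns a dict with "img" (420x560x3 uint8, blue, green, red), "depth" (420x560 float32, m along the optical axis (not along the pixel's ray), 0 where there is no reading), "vertical_fov" (degrees; the focal length in pixels is half the picture's height over the tangent of half this angle, whatever the lens; pixels are square), "cx", "cy" (the principal point, pixels), "rvec" (rotation vector, rad) and "tvec" (3), from world to camera coordinates, as OpenCV has them. Camera axes: x right, y down, z forward; pixel columns grow to the right and rows downward; lengths in m; the calibration is good to about 2 mm. A picture is of the moment at which its call begins.
- robot.close_job(): hands the job in, once; it reports no verdict.
The state is a dict: "time": time; "joint_positions": joint angles; "qvel": joint speeds; "joint_torque": joint torques, N m; "tool_pos": TCP position; "ee_rot": TCP orientation; "wrist_force": force on the tool from outside, world axes, zero at the start; "wrist_torque": the same for the moment, N m; "width": finger opening in m.
Only numpy, scipy, OpenCV 4.12 (cv2) and the standard library are available. Lean on these libraries where they do the work, as an engineer would, in place of code of your own. Each camera call takes 0.05 s, during which the arm holds its last target.

## Working session

There is one attempt and no reset: what is moved stays moved. The work goes in short steps, Python scripts to look and compute and a tool call to move; the robot and the scene stay as the last step left them, time stands still between calls to the robot, and variables do not carry over. Pictures are saved under pics/ and viewed, and the job is handed in when it is done.

Besides the shell and the picture viewer there is one more tool, called after "Call:" as name(argument=value, ...), one argument or row to a line, values as JSON. drive_tool: Moves the arm, as the interface text tells. Its arguments: {"type":"object","properties":{"series":{"type":"array","items":{"type":"array","items":{"type":"array","items":{"type":"number"}}}}},"required":["series"]}

```bash
ls; mkdir -p pics; cat > h.py <<'E'
import numpy as np, cv2
from bench import robot
from scipy.spatial.transform import Rotation as R
def snap(n,save=None):
    s=robot.snapshot(n)
    if save: cv2.imwrite('pics/'+save+'.png',s['img'])
    s['f']=s['img'].shape[0]/2/np.tan(np.radians(s['vertical_fov'])/2)
    s['R']=cv2.Rodrigues(np.array(s['rvec'],float))[0]; s['t']=np.array(s['tvec'],float).ravel()
    return s
def ray(s,u,v):
    d=s['R'].T@np.array([(u-s['cx'])/s['f'],(v-s['cy'])/s['f'],1]); return -s['R'].T@s['t'],d
def onz(s,u,v,z):
    c,d=ray(s,u,v); return c+d*(z-c[2])/d[2]
def proj(s,p):
    q=s['R']@np.array(p)+s['t']; return s['f']*q[0]/q[2]+s['cx'],s['f']*q[1]/q[2]+s['cy']
def cloud(s):
    h,w=s['depth'].shape; u,v=np.meshgrid(np.arange(w),np.arange(h)); d=s['depth']
    P=np.stack([(u-s['cx'])/s['f']*d,(v-s['cy'])/s['f']*d,d],-1)
    return (P-s['t'])@s['R']
E
python3 - <<'E'
from h import *
for n in ['scene','top','wrist']:
    s=snap(n,n+'0'); print(n,s['vertical_fov'],s['cx'],s['cy'],-s['R'].T@s['t'])
o=robot.get_obs();print(o)
E
```

```text
pics
scene 48.564216165757955 286.97094117574756 203.2186097799609 [1.12398747 0.24436162 0.64355583]
top 49.725114190226286 281.6715134571316 211.43373051726616 [ 0.45437225 -0.10198877  0.96942672]
wrist 60.02965748216593 272.2984745600187 209.72460755684247 [ 0.20202168 -0.51786259  0.38293473]
{'time': 0.15, 'joint_positions': array([-1.44309240e+00,  8.78334111e-02,  1.37184169e+00,  7.05102619e-06,
        1.68361940e+00, -1.03132153e-01]), 'qvel': array([-0.00010666, -0.00278522, -0.00545515,  0.00029477,  0.00027458,
       -0.00031989]), 'joint_torque': array([ 7.83795695e-04, -3.40643013e+01, -3.02792895e+01,  7.17863557e-02,
        3.05079343e-02, -1.06650093e-04]), 'tool_pos': array([ 0.12576437, -0.53501378,  0.20457991]), 'ee_rot': array([-3.13990058e+00, -1.82173936e-04,  2.30836715e-01]), 'wrist_force': array([ 0.31542589,  0.61677121, -0.21739006]), 'wrist_torque': array([-0.02975997, -0.02805568,  0.01306628]), 'width': 0.09401578338691}
```

View pics/scene0.png

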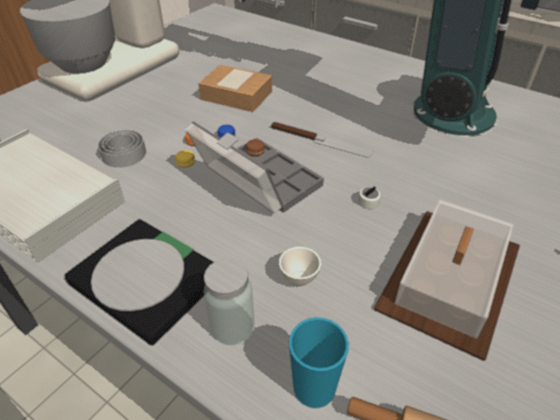

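View pics/top0.png

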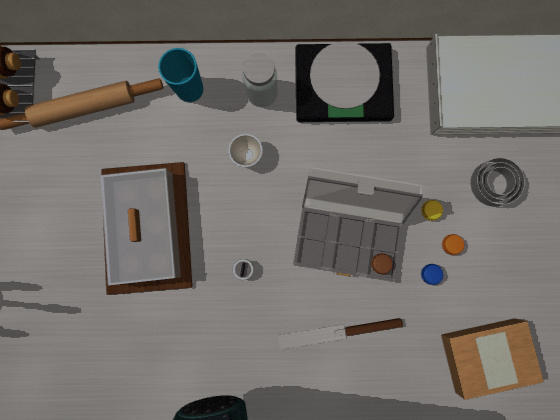

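View pics/wrist0.png

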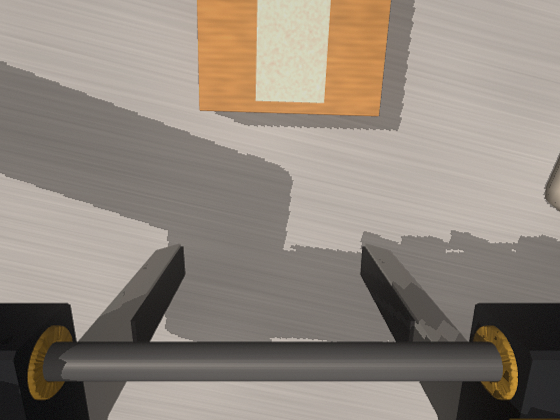

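```bash
python3 - <<'E'
from h import *
s=snap('top'); im=s['img']
a=cv2.resize(im[150:310,90:200],None,fx=3.6,fy=3.6,interpolation=cv2.INTER_CUBIC)
b=cv2.resize(im[160:290,285:430],None,fx=2.75,fy=2.75,interpolation=cv2.INTER_CUBIC)
h=max(a.shape[0],b.shape[0]); 
pad=lambda x:cv2.copyMakeBorder(x,0,h-x.shape[0],0,0,cv2.BORDER_CONSTANT)
o=np.hstack([pad(a),pad(b)]);print(o.shape); cv2.imwrite('pics/crop0.png',o[:600,:800])
P=cloud(s)
hsv=cv2.cvtColor(im,cv2.COLOR_BGR2HSV)
for (u,v) in [(134,225),(383,264),(150,180),(183,240),(350,230),(350,205),(300,240),(245,160),(243,269)]:
    print(u,v,P[v,u].round(3),hsv[v,u])
# handle by depth-free colour
m=cv2.inRange(hsv,(5,100,60),(20,255,255)); n,l,st,c=cv2.connectedComponentsWithStats(m)
for i in range(1,n):
    if st[i,4]>40: print(st[i],c[i].round(1))
E
```

```text
(576, 795, 3)
134 225 [0.53  0.184 0.095] [ 14 157 125]
383 264 [ 0.45  -0.307  0.039] [ 10 162  99]
150 180 [0.623 0.163 0.068] [165   4 124]
183 240 [0.504 0.108 0.009] [ 12 166  43]
350 230 [ 0.521 -0.246  0.014] [ 0 14 90]
350 205 [ 0.574 -0.246  0.02 ] [ 13  15 123]
300 240 [ 0.502 -0.14   0.012] [ 0 14 71]
245 160 [ 0.675 -0.024  0.011] [ 16  36 121]
243 269 [ 0.442 -0.022  0.035] [90 32 16]
[  5  53  15  16 173] [11.3 60.6]
[   0   79  163   50 2803] [ 80.1 103. ]
[  3  90  15  16 194] [ 9.8 97.7]
[102 162  82  13 468] [149.1 168.3]
[128 208   9  33 225] [132.1 224.4]
[442 234  22  21 371] [452.7 244.2]
[371 253  22  22 344] [381.2 263.5]
[159 282  32   8 166] [175.4 285.5]
[106 284  51  10 307] [127.2 288.6]
[346 320  57  16 344] [372.6 327.6]
[ 442  320  101   79 3902] [490.7 359.9]
```

View pics/crop0.png

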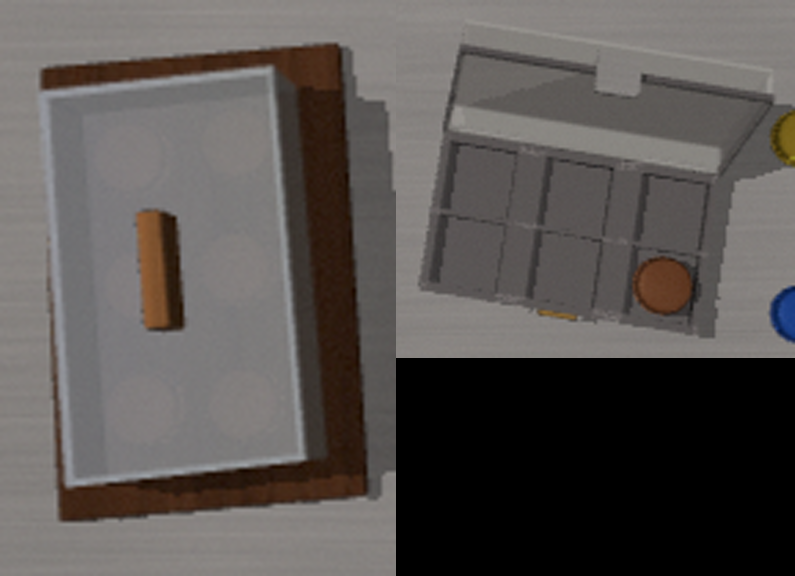

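```bash
python3 - <<'E'
from h import *
s=snap('top'); P=cloud(s); X,Y,Z=P[...,0],P[...,1],P[...,2]
def rect(m,nm):
    pts=P[m][:,:2].astype(np.float32)*1000
    r=cv2.minAreaRect(pts); print(nm,len(pts),[np.round(x,1) for x in r], pts.mean(0).round(1), cv2.boxPoints(r).round(0).tolist())
win=(Y>0.05)&(Y<0.3)&(X>0.3)&(X<0.75)
k=np.ones((3,3),np.uint8)
op=lambda m:cv2.morphologyEx(m.astype(np.uint8),cv2.MORPH_OPEN,k)>0
rect(op(win&(Z>0.006)),'tray+all'); rect(op(win&(Z>0.006)&(Z<.014)),'tray lvl')
rect(op(win&(Z>0.062)&(Z<.072)),'covertop'); rect(win&(Z>0.09)&(Z<.1),'handle')
w=(Y>-0.40)&(Y<-0.1)&(X>0.4)&(X<0.7)
rect(op(w&(Z>0.018)&(Z<.027)&(X<0.53)),'case22'); 
rect(op(w&(Z>0.008)&(Z<.03)),'case'); rect(w&(Z>.033)&(X<.5),'mac')
rect(op((abs(X-.67)<.06)&(abs(Y+.03)<.06)&(Z>.006)),'ramekin');rect(op((abs(X-.44)<.04)&(abs(Y+.02)<.04)&(Z>.006)),'timer')
for c in [(285+22/2.75,160+288/2.75),(285+318/2.75,160+335/2.75)]: print(c,onz(s,*c,.022))
for c in [(90+61/3.6,150+520/3.6),(90+366/3.6,150+493/3.6),(90+338/3.6,150+45/3.6),(90+41/3.6,150+70/3.6)]: print(onz(s,*c,.010))
for c in [(90+67/3.6,150+485/3.6),(90+304/3.6,150+460/3.6),(90+274/3.6,150+68/3.6),(90+41/3.6,150+95/3.6)]: print(onz(s,*c,.066))
m=(w&(Z>0.004));o=np.zeros(Z.shape+(3,),np.uint8);o[...,1]=np.clip(Z*1500,0,255);cv2.imwrite('pics/z.png',cv2.resize(o[150:300,280:440],None,fx=4,fy=4,interpolation=0))
E
```

```text
tray+all 10652 [array([532.9, 188.2]), array([270. , 181.3]), np.float64(4.3)] [527.4 174.4] [[391.0, 268.0], [405.0, 88.0], [674.0, 108.0], [661.0, 289.0]]
tray lvl 2542 [array([533. , 187.5]), array([270.4, 179.3]), np.float64(4.5)] [519.8 146.4] [[391.0, 266.0], [405.0, 88.0], [675.0, 109.0], [661.0, 287.0]]
covertop 6951 [array([531.4, 188.4]), array([222.1, 134.1]), np.float64(5.6)] [529.6 187.7] [[414.0, 244.0], [427.0, 111.0], [648.0, 133.0], [635.0, 266.0]]
handle 260 [array([531.3, 188. ]), array([63.7, 14.9]), np.float64(6.3)] [531.  187.3] [[499.0, 192.0], [500.0, 177.0], [564.0, 184.0], [562.0, 199.0]]
case22 1612 [array([ 472.2, -263.4]), array([273.6, 114.3]), np.float64(89.3)] [ 471.1 -246.9] [[413.0, -399.0], [528.0, -401.0], [531.0, -127.0], [417.0, -126.0]]
case 6977 [array([ 497.5, -272.9]), array([278.6, 153.3]), np.float64(80.0)] [ 506. -240.] [[398.0, -397.0], [549.0, -423.0], [597.0, -149.0], [446.0, -122.0]]
mac 1269 [array([ 450.5, -214.5]), array([225.1,  40.7]), np.float64(89.5)] [ 453.5 -152. ] [[429.0, -327.0], [470.0, -327.0], [472.0, -102.0], [431.0, -102.0]]
ramekin 780 [array([688.8, -25.7]), array([69., 69.]), np.float64(89.8)] [694.3 -24.5] [[654.0, -60.0], [723.0, -60.0], [723.0, 9.0], [654.0, 9.0]]
timer 354 [array([442.3, -20.6]), array([41.7, 41.2]), np.float64(89.1)] [442.1 -20.7] [[421.0, -41.0], [463.0, -42.0], [463.0, -0.0], [422.0, 1.0]]
(293.0, 264.72727272727275) [ 0.4499031  -0.12424668  0.022     ]
(400.6363636363636, 281.8181818181818) [ 0.41251553 -0.34624289  0.022     ]
[0.39224273 0.26480414 0.01      ]
[0.40589302 0.08802201 0.01      ]
[0.67131912 0.10797437 0.01      ]
[0.65796942 0.28552957 0.01      ]
[0.41473752 0.24073127 0.066     ]
[0.42695117 0.11115104 0.066     ]
[0.64583497 0.13160506 0.066     ]
[0.63177806 0.26241965 0.066     ]
```

View pics/z.png

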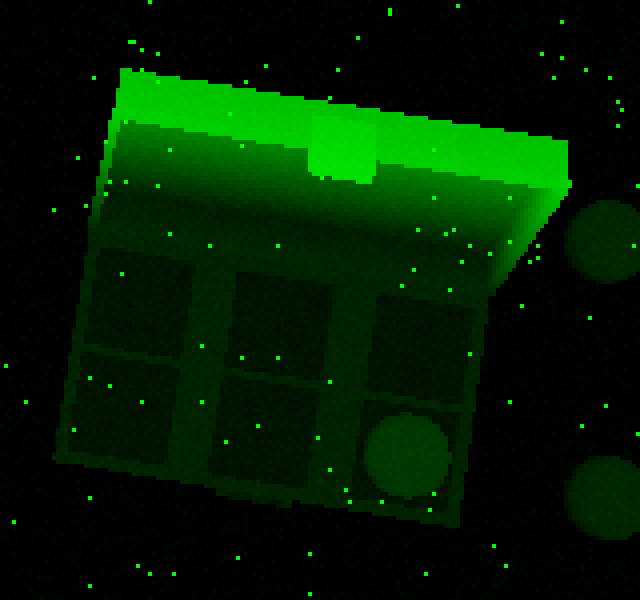

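```bash
python3 - <<'E'
from h import *
s=snap('top'); P=cloud(s); Z=P[...,2]
print(onz(s,293,265,.022),onz(s,394.7,281.8,.022))
m=((Z>.006)&(Z<.017)).astype(np.uint8); m[:205]=0;m[290:]=0;m[:,:290]=0;m[:,:]*=1;m[:,410:]=0
m=cv2.medianBlur(m,3)
n,l,st,c=cv2.connectedComponentsWithStats(m)
pk=[]
for i in range(1,n):
    if st[i,4]>200:
        q=P[l==i]; r=cv2.minAreaRect((q[:,:2]*1000).astype(np.float32)); print(st[i],np.round(r[0],1),np.round(r[1],1),round(r[2],1),np.median(q[:,2]))
mm=((Z>.033)&(Z<.045)).astype(np.uint8);mm[:, :365]=0;mm[:,400:]=0;mm[:240]=0;mm[290:]=0;mm=cv2.medianBlur(mm,3)
ys,xs=np.nonzero(mm);q=P[mm>0];print('mac',cv2.minEnclosingCircle((q[:,:2]*1000).astype(np.float32)),q.mean(0))
E
```

```text
[ 0.4493408  -0.12423927  0.022     ] [ 0.41267925 -0.33397876  0.022     ]
[301 212  28  28 597] [ 500.2 -156.7] [ 60.8 129.2] 65.2 0.012637443961707875
[336 218  28  27 596] [ 505.8 -185.5] [ 62.7 185.9] 13.0 0.01263087482377958
[371 223  27  28 596] [ 497.3 -222.8] [ 60.8 249.1] 5.8 0.012579552228826087
[297 238  28  28 617] [ 478.3 -146.6] [85.1 54.7] 85.5 0.012552218622434313
[332 244  28  28 617] [ 470.6 -183.2] [156.9  53.3] 82.5 0.012569443008527748
[368 250  27  28 231] [ 450.9 -308.1] [50.7 52. ] 80.0 0.012780709828219047
mac ((453.6380920410156, -213.47903442382812), 111.49275207519531) [ 0.45048997 -0.30438934  0.04290059]
```

```bash
python3 - <<'E'
from h import *
s=snap('top'); P=cloud(s); Z=P[...,2]
m=((Z>.006)&(Z<.017)).astype(np.uint8); m[:205]=0;m[290:]=0;m[:,:290]=0;m[:,410:]=0
m=cv2.medianBlur(m,3)
n,l,st,c=cv2.connectedComponentsWithStats(m)
W=[]
for i in range(1,n):
    if 590<st[i,4]<700:
        px=cv2.minAreaRect(np.argwhere(l==i)[:,::-1].astype(np.float32)); W.append(onz(s,*px[0],.012)[:2]);print(px,W[-1].round(4), onz(s,*c[i],.012).round(4))
W=np.array(W)
L=np.array([[28,74],[28,0],[28,-74],[-28,74],[-28,0]])/1000
a=L-L.mean(0);b=W-W.mean(0)
th=np.arctan2((a[:,0]*b[:,1]-a[:,1]*b[:,0]).sum(),(a*b).sum())
Rm=np.array([[np.cos(th),-np.sin(th)],[np.sin(th),np.cos(th)]])
o=W.mean(0)-Rm@L.mean(0); print('case',o,th); print(((Rm@L.T).T+o-W)*1000)
for k in [[-28,74],[-28,0],[-28,-74],[28,74],[28,0],[28,-74]]: print((o+Rm@np.array(k)/1000).round(4))
print(onz(s,383,264,.037), onz(s,*c[0],0))
E
```

```text
((314.62164306640625, 225.270263671875), (24.659847259521484, 24.3310489654541), 9.462322235107422) [ 0.5324 -0.1714] [ 0.5323 -0.1713  0.012 ]
((384.5346984863281, 236.77456665039062), (24.40517807006836, 24.48120880126953), 8.746162414550781) [ 0.5065 -0.3186] [ 0.5064 -0.3183  0.012 ]
((310.35260009765625, 251.7080841064453), (24.785322189331055, 24.861351013183594), 8.746161460876465) [ 0.4767 -0.1614] [ 0.4766 -0.1613  0.012 ]
((345.4623718261719, 257.49420166015625), (24.63326644897461, 25.013408660888672), 8.746161460876465) [ 0.4638 -0.2349] [ 0.4637 -0.2348  0.012 ]Traceback (most recent call last):
  File "<stdin>", line 13, in <module>
ValueError: operands could not be broadcast together with shapes (5,) (4,)
```

```bash
cat > case.py <<'E'
from h import *
W=np.array([[.5324,-.1714],[.5065,-.3186],[.4767,-.1614],[.4638,-.2349]])
C=np.array([.454,-.102])
W=W-(W-C)/0.957*0.010/2*1.0
L=np.array([[28,74],[28,-74],[-28,74],[-28,0]])/1000
a=L-L.mean(0);b=W-W.mean(0)
th=np.arctan2((a[:,0]*b[:,1]-a[:,1]*b[:,0]).sum(),(a*b).sum())
Rm=np.array([[np.cos(th),-np.sin(th)],[np.sin(th),np.cos(th)]])
o=W.mean(0)-Rm@L.mean(0)
c2w=lambda x,y:o+Rm@np.array([x,y])
PK=[c2w(*k) for k in [[-.028,.074],[-.028,0],[-.028,-.074],[.028,.074],[.028,0],[.028,-.074]]]
E
python3 - <<'E'
from case import *
print(o,th,((Rm@L.T).T+o-W)*1000);print(np.round(PK,4))
s=snap('scene')
im=s['img'].copy()
for p in PK: cv2.circle(im,tuple(int(round(x)) for x in proj(s,[*p,.012])),2,(0,255,0),-1)
for x,y in [(-.061,-.106),(-.061,.106),(.061,.106),(.061,-.106)]:
  cv2.circle(im,tuple(int(round(x)) for x in proj(s,[*c2w(x,y),.022])),2,(0,0,255),-1)
t=np.array([.532,.1885]);th2=.078
for x,y in [(-.135,-.09),(-.135,.09),(.135,.09),(.135,-.09)]:
  cv2.circle(im,tuple(int(round(v)) for v in proj(s,[t[0]+x*np.cos(th2)-y*np.sin(th2),t[1]+x*np.sin(th2)+y*np.cos(th2),.01])),2,(0,0,255),-1)
cv2.circle(im,tuple(int(round(x)) for x in proj(s,[.531,.1875,.096])),2,(0,255,0),-1)
a=cv2.resize(im[110:220,170:340],None,fx=3,fy=3);b=cv2.resize(im[195:350,370:530],None,fx=1.75,fy=1.75)
h=max(len(a),len(b));pad=lambda x:cv2.copyMakeBorder(x,0,h-len(x),0,0,0)
cv2.imwrite('pics/chk.png',np.hstack([pad(a),pad(b)]))
E
```

```text
[ 0.4914188  -0.23916827] -0.17482299912225338 [[-0.12728048 -0.1289677 ]
 [-0.10480712  0.55787586]
 [ 0.13529485 -0.3364262 ]
 [ 0.09679276 -0.09248196]]
[[ 0.4767 -0.1614]
 [ 0.4638 -0.2343]
 [ 0.451  -0.3072]
 [ 0.5319 -0.1712]
 [ 0.519  -0.244 ]
 [ 0.5061 -0.3169]]
```

View pics/chk.png

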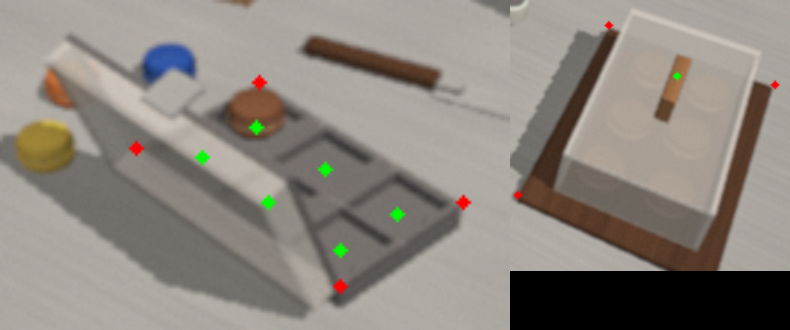

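```bash
cat > go.py <<'E'
import sys; from h import *
def rel(x,y,z,yaw=None):
    o=robot.get_obs(); r=R.from_euler('xyz',o['ee_rot']); yaw=o['ee_rot'][2] if yaw is None else yaw
    t=R.from_euler('xyz',[np.pi,0,yaw]); d=(r.inv()*t).as_rotvec(); p=r.inv().apply(np.array([x,y,z])-o['tool_pos'])*100
    print('rel',(*d.round(4),*p.round(2)),'rows>=%.1f'%max(np.linalg.norm(p)/5,np.degrees(np.linalg.norm(d))/8.59),'q6~',round(np.arctan2(y,x)+np.pi/2-yaw,2))
def st():
    o=robot.get_obs(); print({k:np.round(o[k],4) for k in ['time','tool_pos','ee_rot','wrist_force','width']})
if __name__=='__main__':
    st(); a=[float(v) for v in sys.argv[1:]]
    if a: rel(*a)
E
python3 go.py .531 .1877 .18 .1
```

```text
{'time': np.float64(0.4), 'tool_pos': array([ 0.1258, -0.5353,  0.2053]), 'ee_rot': array([-3.1413, -0.    ,  0.2309]), 'wrist_force': array([ 0.7986, -0.3213,  0.8928]), 'width': np.float64(0.0942)}
rel (np.float64(-0.0003), np.float64(-0.0), np.float64(0.1309), np.float64(55.99), np.float64(-61.11), np.float64(2.55)) rows>=16.6 q6~ 1.81
```

Call:
drive_tool(
  series=[
    [[0,0,0.131,56,-61.1,2.5,50],[0,0,0.131,56,-61.1,2.5,50],[0,0,0.131,56,-61.1,2.5,50],[0,0,0.131,56,-61.1,2.5,50],[0,0,0.131,56,-61.1,2.5,50],[0,0,0.131,56,-61.1,2.5,50],[0,0,0.131,56,-61.1,2.5,50],[0,0,0.131,56,-61.1,2.5,50],[0,0,0.131,56,-61.1,2.5,50],[0,0,0.131,56,-61.1,2.5,50],[0,0,0.131,56,-61.1,2.5,50],[0,0,0.131,56,-61.1,2.5,50],[0,0,0.131,56,-61.1,2.5,50],[0,0,0.131,56,-61.1,2.5,50],[0,0,0.131,56,-61.1,2.5,50],[0,0,0.131,56,-61.1,2.5,50],[0,0,0.131,56,-61.1,2.5,50],[0,0,0.131,56,-61.1,2.5,50],[0,0,0.131,56,-61.1,2.5,50],[0,0,0.131,56,-61.1,2.5,50]],
  ],
)

```text
time: 2.4
tool_pos: [0.5309, 0.1866, 0.1807]
ee_rot: [3.141, 0.0, 0.099]
wrist_force: [0.2, 0.2, 0.0]
width: 0.0469
```

```bash
python3 go.py .531 .1877 .072 .1; python3 - <<'E'
from h import *
s=snap('wrist','w1')
E
```

```text
{'time': np.float64(2.4), 'tool_pos': array([0.5309, 0.1866, 0.1807]), 'ee_rot': array([3.1414e+00, 1.0000e-04, 9.8800e-02]), 'wrist_force': array([0.169 , 0.2217, 0.0044]), 'width': np.float64(0.0469)}
rel (np.float64(0.0002), np.float64(0.0001), np.float64(-0.0012), np.float64(0.03), np.float64(-0.11), np.float64(10.87)) rows>=2.2 q6~ 1.81
```

View pics/w1.png

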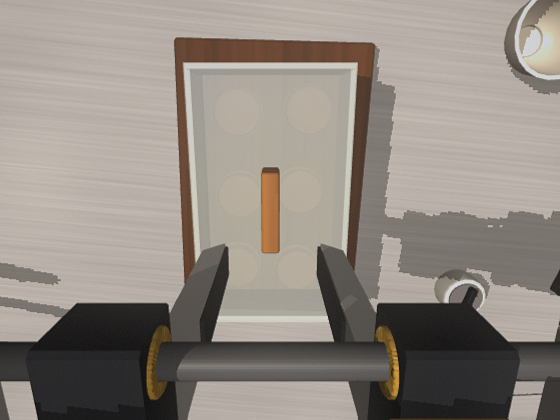

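Call:
drive_tool(
  series=[
    [[0,0,0,0,-0.1,5,50],[0,0,0,0,-0.1,8,50],[0,0,0,0,-0.1,10.0,50],[0,0,0,0,-0.1,10.8,50],[0,0,0,0,-0.1,10.8,50],[0,0,0,0,-0.1,10.8,0],[0,0,0,0,-0.1,10.8,0],[0,0,0,0,-0.1,10.8,0],[0,0,0,0,-0.1,10.8,0],[0,0,0,0,-0.1,10.8,0],[0,0,0,0,-0.1,10.8,0],[0,0,0,0,-0.1,10.8,0]],
  ],
)

```text
time: 3.65
tool_pos: [0.5312, 0.1878, 0.0736]
ee_rot: [-3.141, -0.002, 0.099]
wrist_force: [-0.6, 1.4, 2.9]
width: 0.0137
```

Call:
drive_tool(
  series=[
    [[0,0,0,0,0,-1,0],[0,0,0,0,0,-2,0],[0,0,0,0,0,-3.5,0],[0,0,0,0,0,-5,0],[0,0,0,0,0,-5,0],[0,0,0,0,0,-5,0]],
  ],
)

```text
time: 4.25
tool_pos: [0.5316, 0.1878, 0.1245]
ee_rot: [-3.141, -0.003, 0.099]
wrist_force: [-0.1, 0.1, -5.0]
width: 0.0138
```

```bash
python3 go.py .517 .388 .122 .09; python3 - <<'E'
from h import *
s=snap('scene','s1')
E
```

```text
{'time': np.float64(4.25), 'tool_pos': array([0.5316, 0.1878, 0.1245]), 'ee_rot': array([-3.1408, -0.0032,  0.0985]), 'wrist_force': array([-0.1424,  0.1425, -4.998 ]), 'width': np.float64(0.0138)}
rel (np.float64(-0.0008), np.float64(-0.0032), np.float64(0.0085), np.float64(0.52), np.float64(-20.06), np.float64(0.27)) rows>=4.0 q6~ 2.12
```

View pics/s1.png

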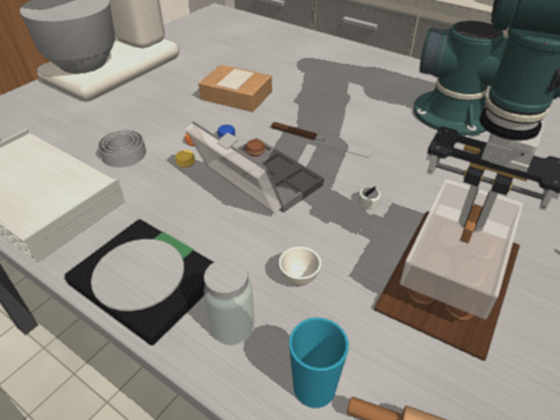

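Call:
drive_tool(
  series=[
    [[0,0,0,0.1,-3,0,0],[0,0,0,0.2,-7,0,0],[0,0,0,0.4,-11,0,0],[0,0,0,0.5,-15,0,0],[0,0,0,0.5,-18,0,0],[0,0,0,0.5,-20,0,0],[0,0,0,0.5,-20,0,0],[0,0,0,0.5,-20,3,0],[0,0,0,0.5,-20,5,0],[0,0,0,0.5,-20,5.7,0],[0,0,0,0.5,-20,6.0,0],[0,0,0,0.5,-20,6.1,0],[0,0,0,0.5,-20,6.1,0]],
  ],
)

```text
time: 5.6
tool_pos: [0.517, 0.3871, 0.0639]
ee_rot: [-3.141, -0.003, 0.098]
wrist_force: [-0.5, -0.9, -2.2]
width: 0.0138
```

Release, and rise.

Call:
drive_tool(
  series=[
    [[0,0,0,0,0,0.1,0],[0,0,0,0,0,0.1,50],[0,0,0,0,0,0.1,50],[0,0,0,0,0,0.1,50],[0,0,0,0,0,0.1,50],[0,0,0,0,0,-4,50],[0,0,0,0,0,-9,60],[0,0,0,0,0,-13,65],[0,0,0,0,0,-13,65],[0,0,0,0,0,-13,65]],
  ],
)

```text
time: 6.6
tool_pos: [0.5173, 0.3874, 0.1957]
ee_rot: [-3.139, -0.006, 0.098]
wrist_force: [-0.4, -0.5, -0.5]
width: 0.0608
```

```bash
cat > macs.py <<'E'
from h import *
def macs(s,zc=.035,lo=.030,hi=.042):
    P=cloud(s); hsv=cv2.cvtColor(s['img'],cv2.COLOR_BGR2HSV)
    m=cv2.inRange(hsv,(4,100,50),(14,255,255)); m[(P[...,2]<.02)|(P[...,2]>.046)]=0; m=cv2.medianBlur(m,3)
    m=cv2.morphologyEx(m,cv2.MORPH_OPEN,np.ones((3,3),np.uint8))
    out=[]
    for c in cv2.findContours(m,cv2.RETR_EXTERNAL,cv2.CHAIN_APPROX_NONE)[0]:
        if cv2.contourArea(c)<100: continue
        mk=np.zeros(m.shape,np.uint8);cv2.drawContours(mk,[c],-1,1,-1)
        z=np.median(P[mk>0][:,2]); (u,v),r=cv2.minEnclosingCircle(c)
        # top-face pixels only
        t=((mk>0)&(abs(P[...,2]-z)<.005)).astype(np.uint8); M=cv2.moments(t); u2,v2=M['m10']/M['m00'],M['m01']/M['m00']
        w=onz(s,u2,v2,z); out.append((w.round(4),round(u2,1),round(v2,1),round(r,1)))
    return out
E
python3 - <<'E'
from macs import *
s=snap('top','t1')
for m in macs(s): print(*m)
E
python3 go.py
```

```text
[ 0.4506 -0.3057  0.0364] 381.9 263.5 10.9
[0.4563 0.2122 0.0344] 129.1 263.3 11.2
[0.4587 0.1542 0.0345] 157.3 261.9 10.6
[ 0.4899 -0.4634  0.025 ] 455.9 243.7 10.0
[0.5277 0.2151 0.0345] 128.6 228.6 10.9
[0.5368 0.1607 0.0344] 155.0 223.9 10.8
[0.6012 0.2236 0.0345] 125.5 193.5 10.8
[0.6093 0.1616 0.0345] 155.3 189.3 10.6
[0.7615 0.469  0.0344] 12.3 120.1 14.1
[0.7685 0.3705 0.037 ] 58.1 116.0 15.2
[0.7896 0.3021 0.0404] 90.0 105.5 18.7
[0.8274 0.1984 0.0342] 140.3 89.0 26.6
{'time': np.float64(6.65), 'tool_pos': array([0.5164, 0.3868, 0.1932]), 'ee_rot': array([-3.141e+00, -2.300e-03,  9.820e-02]), 'wrist_force': array([ 0.6331,  0.2958, -1.1528]), 'width': np.float64(0.0611)}
```

View pics/t1.png

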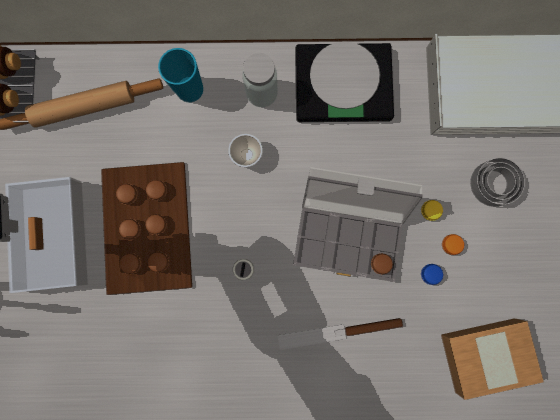

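```bash
python3 go.py .4587 .1542 .11 1.649; python3 - <<'E'
from h import *
im=cv2.imread('pics/t1.png');cv2.imwrite('pics/t1c.png',cv2.resize(im[155:300,95:440],None,fx=2.3,fy=2.3))
E
```

```text
{'time': np.float64(6.65), 'tool_pos': array([0.5164, 0.3868, 0.1932]), 'ee_rot': array([-3.141e+00, -2.300e-03,  9.820e-02]), 'wrist_force': array([ 0.6331,  0.2958, -1.1528]), 'width': np.float64(0.0611)}
rel (np.float64(0.0013), np.float64(-0.0023), np.float64(-1.5508), np.float64(-8.05), np.float64(22.59), np.float64(8.29)) rows>=10.3 q6~ 0.25
```

View pics/t1c.png

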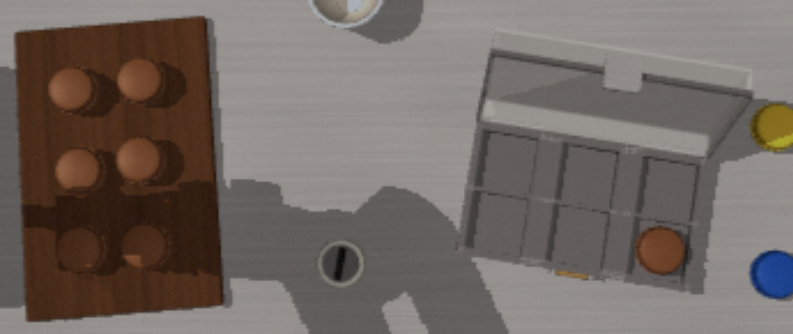

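Call:
drive_tool(
  series=[
    [[0,0,-1.55,-8,22.6,8.3,65],[0,0,-1.55,-8,22.6,8.3,65],[0,0,-1.55,-8,22.6,8.3,65],[0,0,-1.55,-8,22.6,8.3,65],[0,0,-1.55,-8,22.6,8.3,65],[0,0,-1.55,-8,22.6,8.3,65],[0,0,-1.55,-8,22.6,8.3,65],[0,0,-1.55,-8,22.6,8.3,65],[0,0,-1.55,-8,22.6,8.3,65],[0,0,-1.55,-8,22.6,8.3,65],[0,0,-1.55,-8,22.6,8.3,65],[0,0,-1.55,-8,22.6,8.3,65],[0,0,-1.55,-8,22.6,8.3,65]],
  ],
)

```text
time: 7.95
tool_pos: [0.458, 0.1539, 0.1081]
ee_rot: [-3.14, -0.0, 1.647]
wrist_force: [-0.0, -0.4, -0.6]
width: 0.061
```

```bash
python3 - <<'E'
from macs import *
s=snap('top')
for m in macs(s): 
  if m[0][0]<.65:print(*m)
s=snap('wrist','w2')
E
python3 go.py .4587 .1542 .021 1.649
```

```text
[ 0.4506 -0.3056  0.0367] 381.9 263.5 10.8
[0.4592 0.1546 0.0347] 157.1 261.6 10.8
[ 0.4904 -0.4629  0.025 ] 455.6 243.4 10.4
[0.5366 0.1606 0.0346] 155.0 224.0 10.9
[0.6016 0.2233 0.0343] 125.6 193.3 10.9
[0.6093 0.1614 0.0347] 155.3 189.3 10.6
{'time': np.float64(8.05), 'tool_pos': array([0.4586, 0.154 , 0.1089]), 'ee_rot': array([ 3.1412e+00, -4.0000e-04,  1.6472e+00]), 'wrist_force': array([0.8169, 0.355 , 0.4405]), 'width': np.float64(0.0613)}
rel (np.float64(0.0004), np.float64(-0.0004), np.float64(-0.0018), np.float64(0.01), np.float64(0.01), np.float64(8.79)) rows>=1.8 q6~ 0.25
```

View pics/w2.png

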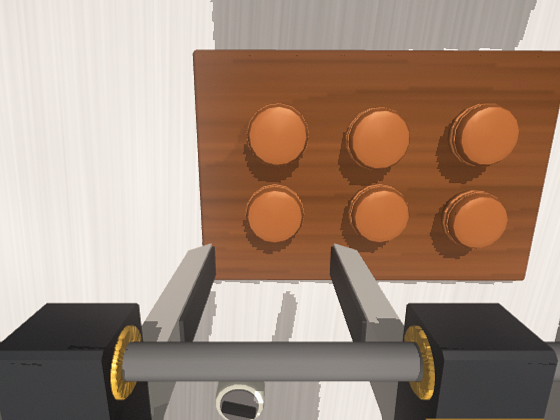

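Call:
drive_tool(
  series=[
    [[0,0,0,0,0,4.5,65],[0,0,0,0,0,7.5,65],[0,0,0,0,0,8.8,65],[0,0,0,0,0,8.8,65],[0,0,0,0,0,8.8,0],[0,0,0,0,0,8.8,0],[0,0,0,0,0,8.8,0],[0,0,0,0,0,8.8,0],[0,0,0,0,0,8.8,0],[0,0,0,0,0,6.8,0],[0,0,0,0,0,3,0],[0,0,0,0,0,-1,0],[0,0,0,0,0,-1,0]],
  ],
)

```text
time: 9.35
tool_pos: [0.4624, 0.1549, 0.1254]
ee_rot: [3.129, -0.002, 1.647]
wrist_force: [0.1, 1.1, -0.2]
width: 0.0434
```

```bash
python3 go.py .519 -.244 .115 2.967; python3 - <<'E'
from macs import *
s=snap('wrist','w3')
E
```

```text
{'time': np.float64(9.35), 'tool_pos': array([0.4624, 0.1549, 0.1254]), 'ee_rot': array([ 3.1290e+00, -2.1000e-03,  1.6472e+00]), 'wrist_force': array([ 0.1411,  1.1357, -0.2281]), 'width': np.float64(0.0434)}
rel (np.float64(0.0121), np.float64(0.0066), np.float64(-1.3198), np.float64(-40.2), np.float64(2.59), np.float64(1.0)) rows>=8.8 q6~ -1.84
```

View pics/w3.png

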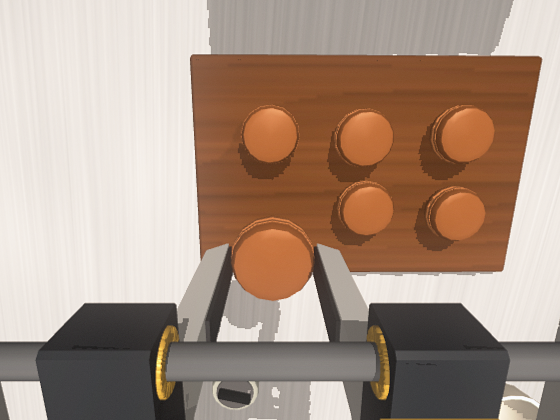

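Call:
drive_tool(
  series=[
    [[0.012,0.007,-1.32,-40.2,2.6,1,0],[0.012,0.007,-1.32,-40.2,2.6,1,0],[0.012,0.007,-1.32,-40.2,2.6,1,0],[0.012,0.007,-1.32,-40.2,2.6,1,0],[0.012,0.007,-1.32,-40.2,2.6,1,0],[0.012,0.007,-1.32,-40.2,2.6,1,0],[0.012,0.007,-1.32,-40.2,2.6,1,0],[0.012,0.007,-1.32,-40.2,2.6,1,0],[0.012,0.007,-1.32,-40.2,2.6,1,0],[0.012,0.007,-1.32,-40.2,2.6,1,0],[0.012,0.007,-1.32,-40.2,2.6,1,0],[0.012,0.007,-1.32,-40.2,2.6,1,0],[0.012,0.007,-1.32,-40.2,2.6,1,0]],
  ],
)

```text
time: 10.7
tool_pos: [0.517, -0.2432, 0.1113]
ee_rot: [-3.141, -0.006, 2.967]
wrist_force: [-0.5, -0.8, -0.3]
width: 0.0434
```

```bash
python3 go.py .519 -.244 .026 2.967; python3 - <<'E'
from macs import *
s=snap('wrist','w4')
for n in [0,1,2,3]: 
  pass
s2=snap('scene','s4')
E
```

```text
{'time': np.float64(10.7), 'tool_pos': array([ 0.517 , -0.2432,  0.1113]), 'ee_rot': array([-3.1406, -0.0062,  2.9672]), 'wrist_force': array([-0.5204, -0.8383, -0.2743]), 'width': np.float64(0.0434)}
rel (np.float64(-0.001), np.float64(-0.0062), np.float64(0.0002), np.float64(-0.26), np.float64(-0.04), np.float64(8.53)) rows>=1.7 q6~ -1.84
```

View pics/w4.png

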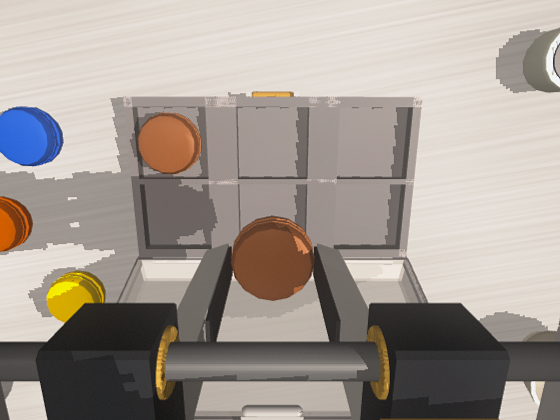

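View pics/s4.png

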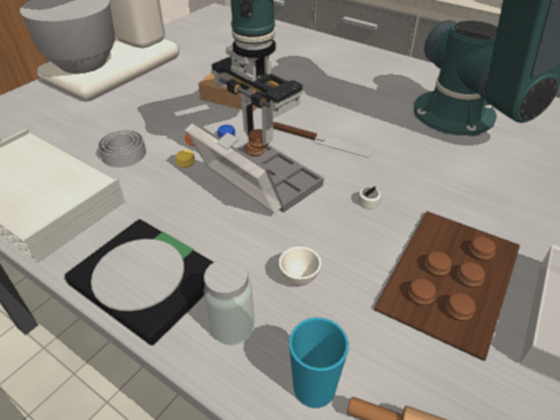

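```bash
python3 - <<'E'
from case import *
s=snap('wrist')
im=s['img'].copy()
for p in PK: 
  for dx,dy in [(-.026,-.026),(.026,-.026),(.026,.026),(-.026,.026)]:
    q=p+Rm@np.array([dx,dy]); u,v=proj(s,[*q,.022]); cv2.circle(im,(int(round(u)),int(round(v))),2,(0,255,0),-1)
for x,y in [(-.061,-.106),(-.061,.106)]:
  u,v=proj(s,[*c2w(x,y),.022]); cv2.circle(im,(int(round(u)),int(round(v))),3,(0,0,255),-1)
cv2.imwrite('pics/w4b.png',cv2.resize(im[80:300,100:450],None,fx=2.2,fy=2.2))
E
```

```text
(no output)
```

View pics/w4b.png

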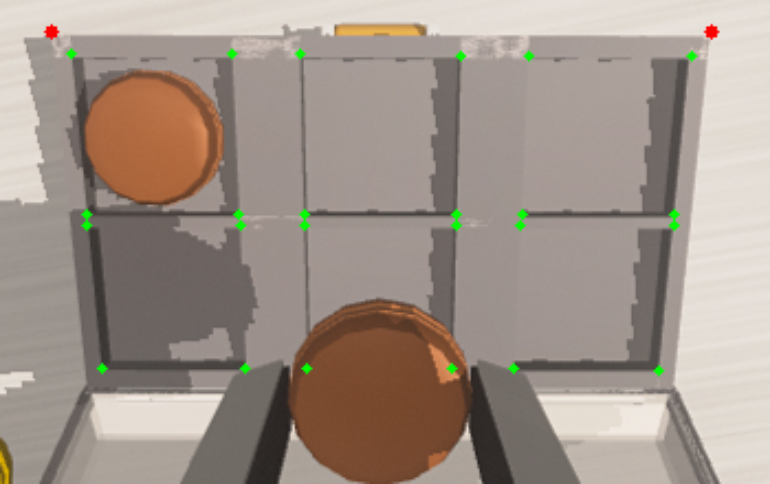

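Call:
drive_tool(
  series=[
    [[0,-0.006,0,-0.25,0,4,0],[0,-0.006,0,-0.25,0,6.5,0],[0,-0.006,0,-0.25,0,7.5,0],[0,-0.006,0,-0.25,0,8.2,0],[0,-0.006,0,-0.25,0,8.5,0],[0,-0.006,0,-0.25,0,8.5,0]],
  ],
)

```text
time: 11.45
tool_pos: [0.5201, -0.2442, 0.028]
ee_rot: [-3.139, 0.003, 2.968]
wrist_force: [0.1, 0.8, -0.4]
width: 0.0431
```

```bash
python3 go.py .519 -.244 .025 2.967
```

```text
{'time': np.float64(11.45), 'tool_pos': array([ 0.5201, -0.2442,  0.028 ]), 'ee_rot': array([-3.1393e+00,  2.7000e-03,  2.9681e+00]), 'wrist_force': array([ 0.1071,  0.7611, -0.4098]), 'width': np.float64(0.0431)}
rel (np.float64(-0.0023), np.float64(0.0027), np.float64(0.0011), np.float64(0.11), np.float64(-0.0), np.float64(0.3)) rows>=0.1 q6~ -1.84
```

Close; lower 2 mm more, release to ~60 mm, rise.

Call:
drive_tool(
  series=[
    [[0,0,0,0.1,0,0.25,0],[0,0,0,0.1,0,0.25,0],[0,0,0,0.1,0,0.25,62],[0,0,0,0.1,0,0.25,62],[0,0,0,0.1,0,0.25,62],[0,0,0,0.1,0,-3,62],[0,0,0,0.1,0,-8,62],[0,0,0,0.1,0,-9,65],[0,0,0,0.1,0,-9,65]],
  ],
)

```text
time: 12.35
tool_pos: [0.5207, -0.2448, 0.1213]
ee_rot: [-3.137, 0.009, 2.968]
wrist_force: [0.6, 0.0, -0.5]
width: 0.0613
```

```bash
python3 - <<'E'
from case import *
from macs import macs
s=snap('wrist','w5')
for m in macs(s): print(*m)
print(PK[4])
E
python3 go.py .5368 .1607 .11 1.649;
```

```text
[ 0.4917 -0.4512  0.0237] 11.7 217.0 25.0
[ 0.517  -0.2442  0.0355] 273.4 208.5 28.1
[ 0.4508 -0.3057  0.0356] 172.5 134.7 31.2
[ 0.518992   -0.24403842]
{'time': np.float64(12.4), 'tool_pos': array([ 0.5193, -0.244 ,  0.1186]), 'ee_rot': array([-3.1387,  0.0044,  2.9682]), 'wrist_force': array([-0.1431, -0.5353, -1.0526]), 'width': np.float64(0.061)}
rel (np.float64(0.0004), np.float64(0.0056), np.float64(1.3192), np.float64(5.26), np.float64(40.17), np.float64(0.72)) rows>=8.8 q6~ 0.21
```

View pics/w5.png

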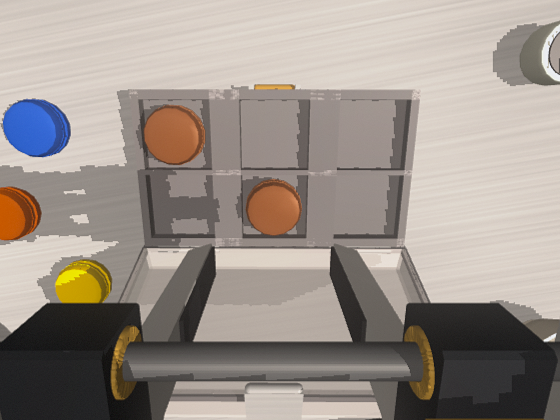

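Call:
drive_tool(
  series=[
    [[0,0.005,1.32,5.3,40.2,0.7,65],[0,0.005,1.32,5.3,40.2,0.7,65],[0,0.005,1.32,5.3,40.2,0.7,65],[0,0.005,1.32,5.3,40.2,0.7,65],[0,0.005,1.32,5.3,40.2,0.7,65],[0,0.005,1.32,5.3,40.2,0.7,65],[0,0.005,1.32,5.3,40.2,0.7,65],[0,0.005,1.32,5.3,40.2,0.7,65],[0,0.005,1.32,5.3,40.2,0.7,65],[0,0.005,1.32,5.3,40.2,0.7,65],[0,0.005,1.32,5.3,40.2,0.7,65],[0,0.005,1.32,5.3,40.2,0.7,65],[0,0.005,1.32,5.3,40.2,0.7,65]],
  ],
)

```text
time: 13.7
tool_pos: [0.536, 0.1601, 0.1091]
ee_rot: [-3.14, 0.001, 1.648]
wrist_force: [-0.9, 0.8, 0.1]
width: 0.0608
```

```bash
python3 - <<'E'
from macs import *
for n in ['top','wrist']:
  s=snap(n,'x6'+n); print(n)
  for m in macs(s):
    if m[0][0]<.65:print(*m)
E
python3 go.py .5368 .1607 .021 1.649;
```

```text
top
[ 0.4505 -0.3055  0.0367] 381.9 263.6 10.9
[ 0.4891 -0.4631  0.0248] 455.7 244.1 10.0
[ 0.5178 -0.2433  0.0367] 350.5 231.0 10.4
[0.537  0.1609 0.0344] 154.9 223.8 10.8
[0.6094 0.1616 0.0343] 155.3 189.3 10.8
wrist
[0.6099 0.1642 0.0335] 371.9 220.3 29.6
[0.5384 0.1634 0.0335] 274.5 214.2 29.2
[0.5293 0.217  0.0335] 267.4 138.6 31.3
[0.6023 0.2251 0.0334] 374.3 134.9 32.5
[0.4595 0.2143 0.0335] 165.9 134.7 32.4
{'time': np.float64(13.8), 'tool_pos': array([0.5365, 0.1601, 0.1098]), 'ee_rot': array([3.1415e+00, 4.0000e-04, 1.6472e+00]), 'wrist_force': array([-0.2968, -0.5046,  0.2972]), 'width': np.float64(0.061)}
rel (np.float64(0.0001), np.float64(0.0004), np.float64(-0.0018), np.float64(0.06), np.float64(0.04), np.float64(8.88)) rows>=1.8 q6~ 0.21
```

View pics/x6wrist.png

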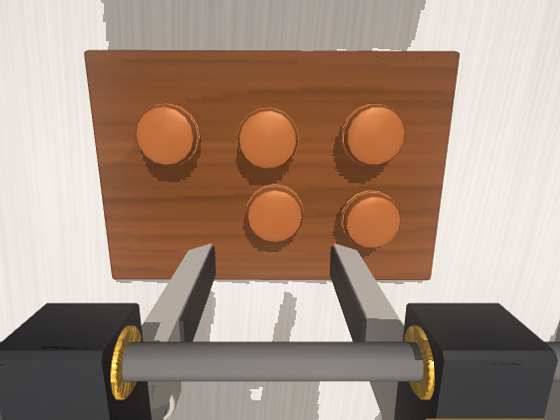

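Call:
drive_tool(
  series=[
    [[0,0,0,0.15,0.1,4.5,65],[0,0,0,0.15,0.1,7.5,65],[0,0,0,0.15,0.1,8.9,65],[0,0,0,0.15,0.1,8.9,65],[0,0,0,0.15,0.1,8.9,0],[0,0,0,0.15,0.1,8.9,0],[0,0,0,0.15,0.1,8.9,0],[0,0,0,0.15,0.1,8.9,0],[0,0,0,0.15,0.1,8.9,0],[0,0,0,0.15,0.1,6.8,0],[0,0,0,0.15,0.1,3,0],[0,0,0,0.15,0.1,-0.5,0],[0,0,0,0.15,0.1,-0.5,0],[0,0,0,0.15,0.1,-0.5,0]],
  ],
)

```text
time: 15.2
tool_pos: [0.5377, 0.1619, 0.1156]
ee_rot: [3.14, 0.0, 1.647]
wrist_force: [-0.2, -0.4, -0.9]
width: 0.0432
```

```bash
python3 go.py .5319 -.1712 .115 2.967
```

```text
{'time': np.float64(15.2), 'tool_pos': array([0.5377, 0.1619, 0.1156]), 'ee_rot': array([3.1397e+00, 1.0000e-04, 1.6473e+00]), 'wrist_force': array([-0.2066, -0.3682, -0.874 ]), 'width': np.float64(0.0432)}
rel (np.float64(0.0016), np.float64(0.0014), np.float64(-1.3197), np.float64(-33.16), np.float64(-3.13), np.float64(0.06)) rows>=8.8 q6~ -1.71
```

Call:
drive_tool(
  series=[
    [[0,0,-1.32,-33.2,-3.1,0,0],[0,0,-1.32,-33.2,-3.1,0,0],[0,0,-1.32,-33.2,-3.1,0,0],[0,0,-1.32,-33.2,-3.1,0,0],[0,0,-1.32,-33.2,-3.1,0,0],[0,0,-1.32,-33.2,-3.1,0,0],[0,0,-1.32,-33.2,-3.1,0,0],[0,0,-1.32,-33.2,-3.1,0,0],[0,0,-1.32,-33.2,-3.1,0,0],[0,0,-1.32,-33.2,-3.1,0,0],[0,0,-1.32,-33.2,-3.1,0,0],[0,0,-1.32,-33.2,-3.1,0,0],[0,0,-1.32,-33.2,-3.1,0,0],[0,0,-1.32,-33.2,-3.1,0,0]],
  ],
)

```text
time: 16.6
tool_pos: [0.5321, -0.1712, 0.1151]
ee_rot: [3.141, 0.001, 2.967]
wrist_force: [-0.2, 1.0, -0.4]
width: 0.0429
```

```bash
python3 go.py .5319 -.1712 .0255 2.967;python3 - <<'E'
from macs import *
s=snap('wrist','x7')
E
```

```text
{'time': np.float64(16.6), 'tool_pos': array([ 0.5321, -0.1712,  0.1151]), 'ee_rot': array([3.1411e+00, 1.3000e-03, 2.9672e+00]), 'wrist_force': array([-0.2119,  0.9733, -0.3587]), 'width': np.float64(0.0429)}
rel (np.float64(0.0005), np.float64(0.0013), np.float64(0.0002), np.float64(0.03), np.float64(-0.01), np.float64(8.96)) rows>=1.8 q6~ -1.71
```

View pics/x7.png

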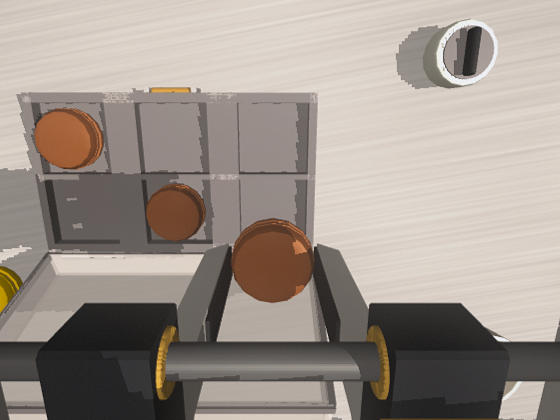

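Call:
drive_tool(
  series=[
    [[0,0,0,0,0,4,0],[0,0,0,0,0,6.5,0],[0,0,0,0,0,8,0],[0,0,0,0,0,8.7,0],[0,0,0,0,0,8.95,0],[0,0,0,0,0,8.95,0],[0,0,0,0,0,8.95,0],[0,0,0,0,0,8.95,62],[0,0,0,0,0,8.95,62],[0,0,0,0,0,8.95,62],[0,0,0,0,0,6,62],[0,0,0,0,0,1,62],[0,0,0,0,0,0,65],[0,0,0,0,0,0,65],[0,0,0,0,0,0,65]],
  ],
)

```text
time: 18.15
tool_pos: [0.5316, -0.171, 0.1142]
ee_rot: [3.141, 0.0, 2.967]
wrist_force: [-0.3, 0.5, -0.0]
width: 0.061
```

```bash
python3 - <<'E'
from case import *
from macs import macs
s=snap('wrist','w8')
for m in macs(s): print(*m)
print(PK[3])
s=snap('top','t8')
for m in macs(s):
    if m[0][0]<.65:print(*m)
E
python3 go.py .6096 .162 .11 1.649;
```

```text
[ 0.532  -0.1718  0.0355] 271.9 217.5 28.8
[ 0.5172 -0.2429  0.0355] 173.4 214.6 29.5
[ 0.451  -0.3046  0.0355] 64.1 139.5 35.1
[ 0.53186311 -0.17116638]
[ 0.449  -0.3096  0.037 ] 383.9 264.2 10.2
[0.4567 0.212  0.0343] 129.2 263.1 11.0
[ 0.4889 -0.4588  0.0249] 453.6 244.2 10.3
[0.5276 0.2152 0.0344] 128.6 228.6 10.8
[0.6016 0.2235 0.0345] 125.5 193.3 10.7
[0.6092 0.1618 0.0344] 155.2 189.4 10.6
{'time': np.float64(18.25), 'tool_pos': array([ 0.5308, -0.1707,  0.1129]), 'ee_rot': array([ 3.1401e+00, -2.6000e-03,  2.9673e+00]), 'wrist_force': array([-0.1987, -0.1964, -0.2553]), 'width': np.float64(0.0611)}
rel (np.float64(-0.0005), np.float64(-0.0032), np.float64(1.3183), np.float64(-1.99), np.float64(34.13), np.float64(0.33)) rows>=8.8 q6~ 0.18
```

View pics/w8.png

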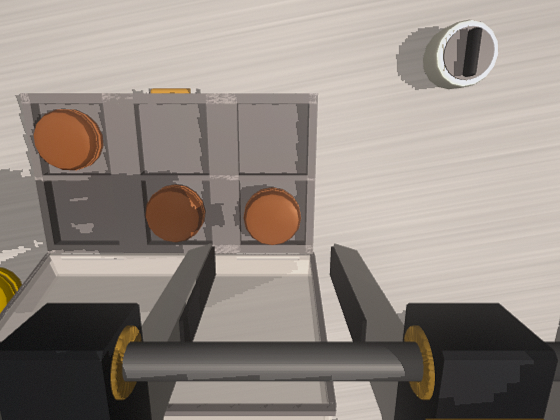

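Call:
drive_tool(
  series=[
    [[0,-0.003,1.318,-2,34.1,0.3,65],[0,-0.003,1.318,-2,34.1,0.3,65],[0,-0.003,1.318,-2,34.1,0.3,65],[0,-0.003,1.318,-2,34.1,0.3,65],[0,-0.003,1.318,-2,34.1,0.3,65],[0,-0.003,1.318,-2,34.1,0.3,65],[0,-0.003,1.318,-2,34.1,0.3,65],[0,-0.003,1.318,-2,34.1,0.3,65],[0,-0.003,1.318,-2,34.1,0.3,65],[0,-0.003,1.318,-2,34.1,0.3,65],[0,-0.003,1.318,-2,34.1,0.3,65],[0,-0.003,1.318,-2,34.1,0.3,65],[0,-0.003,1.318,-2,34.1,0.3,65],[0,-0.003,1.318,-2,34.1,0.3,65]],
  ],
)

```text
time: 19.65
tool_pos: [0.6095, 0.1614, 0.1099]
ee_rot: [-3.141, 0.0, 1.649]
wrist_force: [-1.2, -0.4, -0.2]
width: 0.0609
```

```bash
python3 - <<'E'
from macs import *
for n in ['wrist']:
  s=snap(n,'x9'+n); print(n)
  for m in macs(s):
    if m[0][0]<.65:print(*m)
E
python3 go.py .6096 .1625 .021 1.649;
```

```text
wrist
[0.6112 0.1643 0.0335] 273.9 214.5 29.2
[0.5307 0.2171 0.0335] 163.3 132.0 32.5
[0.6038 0.2252 0.0335] 270.2 128.5 31.5
[0.4606 0.2141 0.0334] 60.8 128.2 35.0
{'time': np.float64(19.7), 'tool_pos': array([0.6096, 0.1614, 0.1102]), 'ee_rot': array([-3.1410e+00,  2.0000e-04,  1.6491e+00]), 'wrist_force': array([ 0.4372, -0.3718, -0.2423]), 'width': np.float64(0.0614)}
rel (np.float64(-0.0006), np.float64(0.0002), np.float64(0.0001), np.float64(0.11), np.float64(0.01), np.float64(8.92)) rows>=1.8 q6~ 0.18
```

View pics/x9wrist.png

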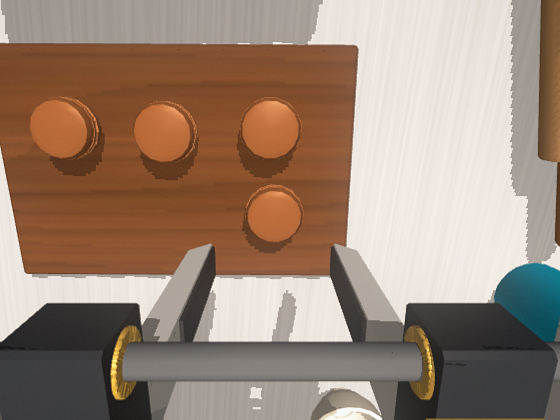

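Call:
drive_tool(
  series=[
    [[0,0,0,0.15,0.1,4.5,65],[0,0,0,0.15,0.1,7.5,65],[0,0,0,0.15,0.1,8.9,65],[0,0,0,0.15,0.1,8.9,65],[0,0,0,0.15,0.1,8.9,0],[0,0,0,0.15,0.1,8.9,0],[0,0,0,0.15,0.1,8.9,0],[0,0,0,0.15,0.1,8.9,0],[0,0,0,0.15,0.1,8.9,0],[0,0,0,0.15,0.1,6.8,0],[0,0,0,0.15,0.1,3,0],[0,0,0,0.15,0.1,-0.5,0],[0,0,0,0.15,0.1,-0.5,0],[0,0,0,0.15,0.1,-0.5,0]],
  ],
)

```text
time: 21.1
tool_pos: [0.611, 0.1631, 0.1161]
ee_rot: [3.14, -0.0, 1.649]
wrist_force: [-0.9, 0.3, 0.2]
width: 0.0432
```

```bash
python3 go.py .48 -.05 .12 2.3;  python3 go.py .5061 -.3169 .12 2.967
```

```text
{'time': np.float64(21.1), 'tool_pos': array([0.611 , 0.1631, 0.1161]), 'ee_rot': array([ 3.1401e+00, -1.0000e-04,  1.6493e+00]), 'wrist_force': array([-0.9112,  0.2852,  0.1983]), 'width': np.float64(0.0432)}
rel (np.float64(0.0015), np.float64(0.0004), np.float64(-0.6507), np.float64(-20.22), np.float64(-14.72), np.float64(-0.41)) rows>=5.0 q6~ -0.83
{'time': np.float64(21.1), 'tool_pos': array([0.611 , 0.1631, 0.1161]), 'ee_rot': array([ 3.1401e+00, -1.0000e-04,  1.6493e+00]), 'wrist_force': array([-0.9112,  0.2852,  0.1983]), 'width': np.float64(0.0432)}
rel (np.float64(0.0013), np.float64(0.0009), np.float64(-1.3177), np.float64(-47.03), np.float64(-14.21), np.float64(-0.41)) rows>=9.8 q6~ -1.96
```

Call:
drive_tool(
  series=[
    [[0,0,-1.318,-47,-14.2,-0.4,0],[0,0,-1.318,-47,-14.2,-0.4,0],[0,0,-1.318,-47,-14.2,-0.4,0],[0,0,-1.318,-47,-14.2,-0.4,0],[0,0,-1.318,-47,-14.2,-0.4,0],[0,0,-1.318,-47,-14.2,-0.4,0],[0,0,-1.318,-47,-14.2,-0.4,0],[0,0,-1.318,-47,-14.2,-0.4,0],[0,0,-1.318,-47,-14.2,-0.4,0],[0,0,-1.318,-47,-14.2,-0.4,0],[0,0,-1.318,-47,-14.2,-0.4,0],[0,0,-1.318,-47,-14.2,-0.4,0],[0,0,-1.318,-47,-14.2,-0.4,0],[0,0,-1.318,-47,-14.2,-0.4,0],[0,0,-1.318,-47,-14.2,-0.4,0]],
  ],
)

```text
time: 22.6
tool_pos: [0.5067, -0.3148, 0.1197]
ee_rot: [3.141, 0.001, 2.969]
wrist_force: [-0.4, -0.2, 0.8]
width: 0.0429
```

```bash
python3 go.py .5061 -.3169 .0255 2.967;python3 - <<'E'
from macs import *
s=snap('wrist','x10')
E
```

```text
{'time': np.float64(22.6), 'tool_pos': array([ 0.5067, -0.3148,  0.1197]), 'ee_rot': array([3.1405e+00, 1.0000e-03, 2.9695e+00]), 'wrist_force': array([-0.4384, -0.1595,  0.7586]), 'width': np.float64(0.0429)}
rel (np.float64(0.0011), np.float64(0.001), np.float64(0.0025), np.float64(0.03), np.float64(-0.23), np.float64(9.41)) rows>=1.9 q6~ -1.96
```

View pics/x10.png

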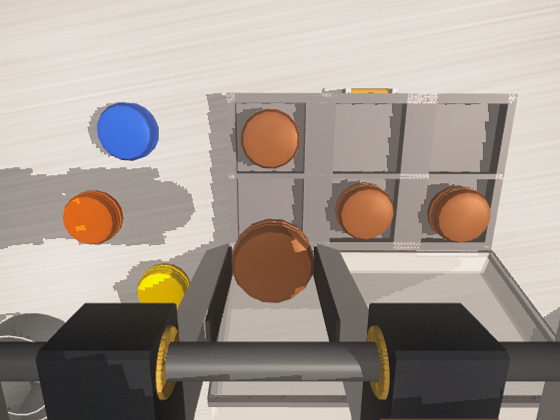

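Call:
drive_tool(
  series=[
    [[0,0,0,0,-0.2,4,0],[0,0,0,0,-0.2,6.9,0],[0,0,0,0,-0.2,8.4,0],[0,0,0,0,-0.2,9.1,0],[0,0,0,0,-0.2,9.4,0],[0,0,0,0,-0.2,9.4,0],[0,0,0,0,-0.2,9.4,0],[0,0,0,0,-0.2,9.4,62],[0,0,0,0,-0.2,9.4,62],[0,0,0,0,-0.2,9.4,62],[0,0,0,0,-0.2,6,62],[0,0,0,0,-0.2,1,62],[0,0,0,0,-0.2,0,65],[0,0,0,0,-0.2,0,65],[0,0,0,0,-0.2,0,65]],
  ],
)

```text
time: 24.15
tool_pos: [0.5059, -0.3166, 0.1187]
ee_rot: [3.14, -0.0, 2.969]
wrist_force: [-0.7, 0.1, -1.1]
width: 0.061
```

```bash
python3 - <<'E'
from case import *
from macs import macs
s=snap('wrist','w11')
for m in macs(s): print(*m)
print(PK[5])
s=snap('top','t11')
for m in macs(s):
    if m[0][0]<.65:print(*m)
E
python3 go.py .457 .2135 .115 1.649;
```

```text
[ 0.4894 -0.4591  0.0239] 90.7 221.0 26.8
[ 0.5317 -0.1743  0.0351] 465.1 216.4 31.1
[ 0.5066 -0.3178  0.0355] 271.3 216.3 28.3
[ 0.5167 -0.2455  0.0353] 368.6 213.2 29.3
[ 0.4506 -0.3072  0.0356] 272.5 139.2 30.0
[ 0.5061209  -0.31691046]
[0.4567 0.2124 0.0345] 128.9 263.1 10.9
[ 0.5179 -0.2429  0.0366] 350.3 230.9 10.5
[0.5273 0.2153 0.0343] 128.5 228.8 10.8
[ 0.5322 -0.1712  0.0366] 315.4 224.4 10.3
[0.6014 0.2236 0.0344] 125.5 193.4 10.9
{'time': np.float64(24.25), 'tool_pos': array([ 0.5052, -0.3161,  0.1171]), 'ee_rot': array([ 3.1386e+00, -2.8000e-03,  2.9694e+00]), 'wrist_force': array([-0.3128,  0.6406, -0.4182]), 'width': np.float64(0.061)}
rel (np.float64(0.0007), np.float64(-0.0043), np.float64(1.3204), np.float64(13.82), np.float64(51.35), np.float64(0.4)) rows>=10.6 q6~ 0.36
```

View pics/w11.png

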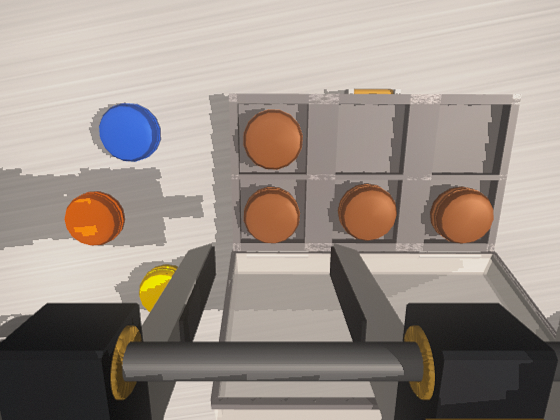

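Call:
drive_tool(
  series=[
    [[0,-0.004,1.32,13.8,51.4,0.4,65],[0,-0.004,1.32,13.8,51.4,0.4,65],[0,-0.004,1.32,13.8,51.4,0.4,65],[0,-0.004,1.32,13.8,51.4,0.4,65],[0,-0.004,1.32,13.8,51.4,0.4,65],[0,-0.004,1.32,13.8,51.4,0.4,65],[0,-0.004,1.32,13.8,51.4,0.4,65],[0,-0.004,1.32,13.8,51.4,0.4,65],[0,-0.004,1.32,13.8,51.4,0.4,65],[0,-0.004,1.32,13.8,51.4,0.4,65],[0,-0.004,1.32,13.8,51.4,0.4,65],[0,-0.004,1.32,13.8,51.4,0.4,65],[0,-0.004,1.32,13.8,51.4,0.4,65],[0,-0.004,1.32,13.8,51.4,0.4,65],[0,-0.004,1.32,13.8,51.4,0.4,65],[0,-0.004,1.32,13.8,51.4,0.4,65]],
  ],
)

```text
time: 25.85
tool_pos: [0.4575, 0.2127, 0.1146]
ee_rot: [-3.141, -0.0, 1.647]
wrist_force: [-0.3, 0.2, -0.0]
width: 0.061
```

```bash
python3 - <<'E'
from macs import *
for n in ['wrist']:
  s=snap(n,'x12'+n); print(n)
  for m in macs(s):
    if m[0][0]<.65:print(*m)
E
python3 go.py .4575 .214 .021 1.649;
```

```text
wrist
[0.5279 0.2181 0.0335] 366.1 216.3 29.1
[0.6012 0.2261 0.0334] 465.5 213.1 30.9
[0.4581 0.2152 0.0336] 272.3 213.1 28.5
{'time': np.float64(25.9), 'tool_pos': array([0.4576, 0.2128, 0.1148]), 'ee_rot': array([ 3.1416e+00, -3.0000e-04,  1.6473e+00]), 'wrist_force': array([-0.7271, -0.2396, -0.8414]), 'width': np.float64(0.0615)}
rel (np.float64(0.0), np.float64(-0.0003), np.float64(-0.0017), np.float64(0.12), np.float64(0.0), np.float64(9.38)) rows>=1.9 q6~ 0.36
```

View pics/x12wrist.png

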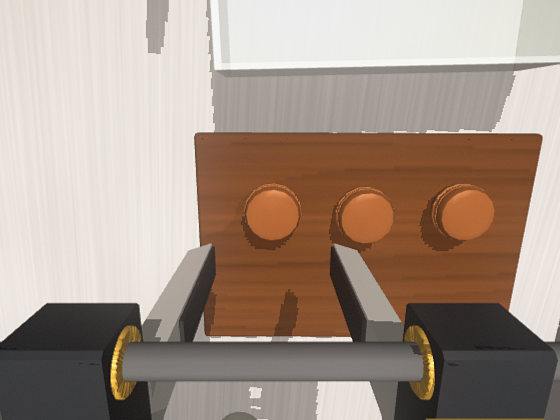

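Call:
drive_tool(
  series=[
    [[0,0,0,0.15,0,4.5,65],[0,0,0,0.15,0,8,65],[0,0,0,0.15,0,9.35,65],[0,0,0,0.15,0,9.35,65],[0,0,0,0.15,0,9.35,0],[0,0,0,0.15,0,9.35,0],[0,0,0,0.15,0,9.35,0],[0,0,0,0.15,0,9.35,0],[0,0,0,0.15,0,9.35,0],[0,0,0,0.15,0,7.3,0],[0,0,0,0.15,0,3.5,0],[0,0,0,0.15,0,0,0],[0,0,0,0.15,0,0,0],[0,0,0,0.15,0,0,0]],
  ],
)

```text
time: 27.3
tool_pos: [0.4579, 0.2145, 0.1158]
ee_rot: [3.139, -0.001, 1.647]
wrist_force: [-0.4, 0.3, -0.2]
width: 0.0433
```

```bash
python3 go.py .4638 -.2343 .12 2.967
```

```text
{'time': np.float64(27.3), 'tool_pos': array([0.4579, 0.2145, 0.1158]), 'ee_rot': array([ 3.1393e+00, -9.0000e-04,  1.6474e+00]), 'wrist_force': array([-0.4188,  0.3319, -0.2483]), 'width': np.float64(0.0433)}
rel (np.float64(0.0025), np.float64(0.0007), np.float64(-1.3196), np.float64(-44.79), np.float64(-2.85), np.float64(-0.46)) rows>=9.0 q6~ -1.86
```

Call:
drive_tool(
  series=[
    [[0.002,0,-1.32,-44.8,-2.9,-0.5,0],[0.002,0,-1.32,-44.8,-2.9,-0.5,0],[0.002,0,-1.32,-44.8,-2.9,-0.5,0],[0.002,0,-1.32,-44.8,-2.9,-0.5,0],[0.002,0,-1.32,-44.8,-2.9,-0.5,0],[0.002,0,-1.32,-44.8,-2.9,-0.5,0],[0.002,0,-1.32,-44.8,-2.9,-0.5,0],[0.002,0,-1.32,-44.8,-2.9,-0.5,0],[0.002,0,-1.32,-44.8,-2.9,-0.5,0],[0.002,0,-1.32,-44.8,-2.9,-0.5,0],[0.002,0,-1.32,-44.8,-2.9,-0.5,0],[0.002,0,-1.32,-44.8,-2.9,-0.5,0],[0.002,0,-1.32,-44.8,-2.9,-0.5,0],[0.002,0,-1.32,-44.8,-2.9,-0.5,0],[0.002,0,-1.32,-44.8,-2.9,-0.5,0]],
  ],
)

```text
time: 28.8
tool_pos: [0.4634, -0.2329, 0.1202]
ee_rot: [3.141, 0.001, 2.969]
wrist_force: [0.4, -0.1, -0.3]
width: 0.0434
```

```bash
python3 go.py .4638 -.2343 .0255 2.967;python3 - <<'E'
from macs import *
s=snap('wrist','x13')
E
```

```text
{'time': np.float64(28.8), 'tool_pos': array([ 0.4634, -0.2329,  0.1202]), 'ee_rot': array([3.1413e+00, 5.0000e-04, 2.9693e+00]), 'wrist_force': array([ 0.447 , -0.0973, -0.2776]), 'width': np.float64(0.0434)}
rel (np.float64(0.0003), np.float64(0.0005), np.float64(0.0023), np.float64(-0.06), np.float64(-0.14), np.float64(9.47)) rows>=1.9 q6~ -1.86
```

View pics/x13.png

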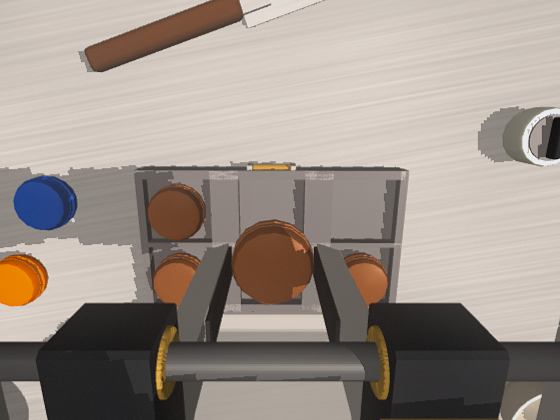

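Call:
drive_tool(
  series=[
    [[0,0,0,0,-0.15,4,0],[0,0,0,0,-0.15,6.9,0],[0,0,0,0,-0.15,8.4,0],[0,0,0,0,-0.15,9.1,0],[0,0,0,0,-0.15,9.4,0],[0,0,0,0,-0.15,9.4,0],[0,0,0,0,-0.15,9.4,0],[0,0,0,0,-0.15,9.4,62],[0,0,0,0,-0.15,9.4,62],[0,0,0,0,-0.15,9.4,62],[0,0,0,0,-0.15,6,62],[0,0,0,0,-0.15,1,62],[0,0,0,0,-0.15,0,65],[0,0,0,0,-0.15,0,65],[0,0,0,0,-0.15,0,65]],
  ],
)

```text
time: 30.35
tool_pos: [0.4626, -0.2342, 0.1193]
ee_rot: [3.141, -0.001, 2.969]
wrist_force: [-0.2, 0.4, 0.6]
width: 0.0608
```

```bash
python3 - <<'E'
from case import *
from macs import macs
s=snap('wrist','w14')
for m in macs(s): print(*m)
print(PK[1])
s=snap('top','t14')
for m in macs(s):
    if m[0][0]<.65:print(*m)
E
python3 go.py .6025 .2248 .115 1.649;
```

```text
[ 0.5253 -0.1598  0.0345] 379.2 274.3 22.7
[ 0.4968 -0.3265  0.0348] 165.1 274.9 23.6
[ 0.5161 -0.244   0.0353] 272.2 280.8 27.1
[ 0.4639 -0.2353  0.0354] 271.6 216.8 28.3
[ 0.4498 -0.3056  0.0355] 176.3 214.4 29.0
[ 0.46384559 -0.23429812]
[0.5278 0.2149 0.0344] 128.7 228.5 10.9
[ 0.5356 -0.1698  0.0371] 314.7 222.7 10.2
[0.6016 0.2235 0.0343] 125.6 193.3 10.9
{'time': np.float64(30.45), 'tool_pos': array([ 0.462 , -0.2338,  0.118 ]), 'ee_rot': array([ 3.1397, -0.0032,  2.9692]), 'wrist_force': array([-0.0971,  0.3834, -0.5635]), 'width': np.float64(0.0612)}
rel (np.float64(-0.0005), np.float64(-0.0039), np.float64(1.3202), np.float64(-5.98), np.float64(47.59), np.float64(0.37)) rows>=9.6 q6~ 0.28
```

View pics/w14.png

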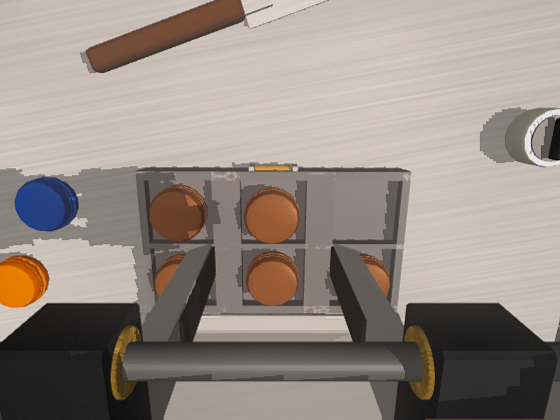

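Call:
drive_tool(
  series=[
    [[0,-0.004,1.32,-6,47.6,0.4,65],[0,-0.004,1.32,-6,47.6,0.4,65],[0,-0.004,1.32,-6,47.6,0.4,65],[0,-0.004,1.32,-6,47.6,0.4,65],[0,-0.004,1.32,-6,47.6,0.4,65],[0,-0.004,1.32,-6,47.6,0.4,65],[0,-0.004,1.32,-6,47.6,0.4,65],[0,-0.004,1.32,-6,47.6,0.4,65],[0,-0.004,1.32,-6,47.6,0.4,65],[0,-0.004,1.32,-6,47.6,0.4,65],[0,-0.004,1.32,-6,47.6,0.4,65],[0,-0.004,1.32,-6,47.6,0.4,65],[0,-0.004,1.32,-6,47.6,0.4,65],[0,-0.004,1.32,-6,47.6,0.4,65],[0,-0.004,1.32,-6,47.6,0.4,65]],
  ],
)

```text
time: 31.95
tool_pos: [0.6025, 0.2233, 0.1145]
ee_rot: [-3.141, 0.001, 1.647]
wrist_force: [0.4, -0.7, -0.3]
width: 0.0613
```

```bash
python3 - <<'E'
from macs import *
for n in ['wrist']:
  s=snap(n,'x15'+n); print(n)
  for m in macs(s):
    if m[0][0]<.65:print(*m)
E
python3 go.py .6025 .2248 .021 1.649;
```

```text
wrist
[0.5306 0.2181 0.0336] 174.3 215.8 29.2
[0.6037 0.2264 0.0336] 273.2 212.4 28.6
{'time': np.float64(32.0), 'tool_pos': array([0.6027, 0.2234, 0.1147]), 'ee_rot': array([-3.1410e+00,  6.0000e-04,  1.6473e+00]), 'wrist_force': array([-0.0727,  1.2923,  0.0591]), 'width': np.float64(0.061)}
rel (np.float64(-0.0005), np.float64(0.0006), np.float64(-0.0017), np.float64(0.14), np.float64(-0.0), np.float64(9.37)) rows>=1.9 q6~ 0.28
```

View pics/x15wrist.png

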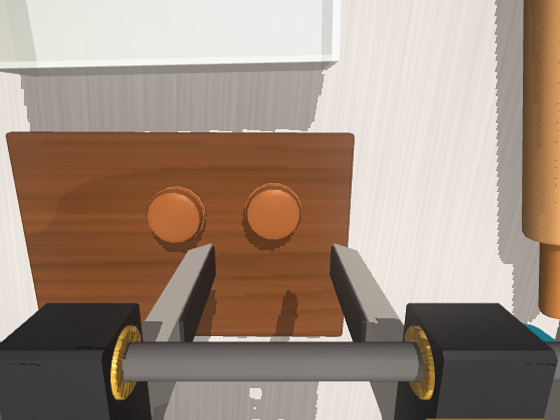

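Call:
drive_tool(
  series=[
    [[0,0,0,0.2,0,4.5,65],[0,0,0,0.2,0,8,65],[0,0,0,0.2,0,9.35,65],[0,0,0,0.2,0,9.35,65],[0,0,0,0.2,0,9.35,0],[0,0,0,0.2,0,9.35,0],[0,0,0,0.2,0,9.35,0],[0,0,0,0.2,0,9.35,0],[0,0,0,0.2,0,9.35,0],[0,0,0,0.2,0,7.3,0],[0,0,0,0.2,0,3.5,0],[0,0,0,0.2,0,0,0],[0,0,0,0.2,0,0,0],[0,0,0,0.2,0,0,0]],
  ],
)

```text
time: 33.4
tool_pos: [0.603, 0.2257, 0.1159]
ee_rot: [3.14, 0.0, 1.647]
wrist_force: [0.6, 0.6, -1.0]
width: 0.0432
```

```bash
python3 go.py .4767 -.1614 .12 2.967
```

```text
{'time': np.float64(33.4), 'tool_pos': array([0.603 , 0.2257, 0.1159]), 'ee_rot': array([3.1397e+00, 1.0000e-04, 1.6475e+00]), 'wrist_force': array([ 0.595 ,  0.6385, -1.0445]), 'width': np.float64(0.0432)}
rel (np.float64(0.0015), np.float64(0.0013), np.float64(-1.3195), np.float64(-37.63), np.float64(-15.56), np.float64(-0.44)) rows>=8.8 q6~ -1.72
```

Call:
drive_tool(
  series=[
    [[0.001,0.001,-1.32,-37.7,-15.6,-0.5,0],[0.001,0.001,-1.32,-37.7,-15.6,-0.5,0],[0.001,0.001,-1.32,-37.7,-15.6,-0.5,0],[0.001,0.001,-1.32,-37.7,-15.6,-0.5,0],[0.001,0.001,-1.32,-37.7,-15.6,-0.5,0],[0.001,0.001,-1.32,-37.7,-15.6,-0.5,0],[0.001,0.001,-1.32,-37.7,-15.6,-0.5,0],[0.001,0.001,-1.32,-37.7,-15.6,-0.5,0],[0.001,0.001,-1.32,-37.7,-15.6,-0.5,0],[0.001,0.001,-1.32,-37.7,-15.6,-0.5,0],[0.001,0.001,-1.32,-37.7,-15.6,-0.5,0],[0.001,0.001,-1.32,-37.7,-15.6,-0.5,0],[0.001,0.001,-1.32,-37.7,-15.6,-0.5,0],[0.001,0.001,-1.32,-37.7,-15.6,-0.5,0],[0.001,0.001,-1.32,-37.7,-15.6,-0.5,0]],
  ],
)

```text
time: 34.9
tool_pos: [0.4765, -0.1615, 0.1205]
ee_rot: [3.141, 0.0, 2.968]
wrist_force: [-0.3, -0.4, 0.4]
width: 0.0433
```

```bash
python3 go.py .4767 -.1614 .0255 2.967;python3 - <<'E'
from macs import *
s=snap('wrist','x16')
E
```

```text
{'time': np.float64(34.9), 'tool_pos': array([ 0.4765, -0.1615,  0.1205]), 'ee_rot': array([3.1413e+00, 4.0000e-04, 2.9684e+00]), 'wrist_force': array([-0.3488, -0.4165,  0.4004]), 'width': np.float64(0.0433)}
rel (np.float64(0.0003), np.float64(0.0004), np.float64(0.0014), np.float64(-0.01), np.float64(0.01), np.float64(9.5)) rows>=1.9 q6~ -1.72
```

View pics/x16.png

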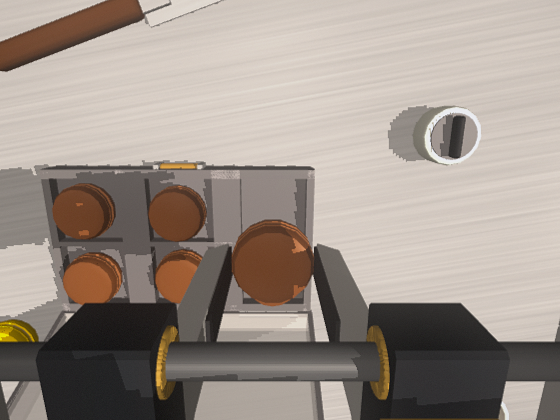

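Call:
drive_tool(
  series=[
    [[0,0,0,0,0,4,0],[0,0,0,0,0,6.9,0],[0,0,0,0,0,8.4,0],[0,0,0,0,0,9.1,0],[0,0,0,0,0,9.45,0],[0,0,0,0,0,9.45,0],[0,0,0,0,0,9.45,0],[0,0,0,0,0,9.45,62],[0,0,0,0,0,9.45,62],[0,0,0,0,0,9.45,62],[0,0,0,0,0,6,62],[0,0,0,0,0,1,62],[0,0,0,0,0,-5,65],[0,0,0,0,0,-8,65],[0,0,0,0,0,-8,65]],
  ],
)

```text
time: 36.45
tool_pos: [0.4797, -0.1632, 0.2086]
ee_rot: [-3.138, 0.015, 2.968]
wrist_force: [-0.1, 0.9, 0.2]
width: 0.0611
```

```bash
python3 - <<'E'
from case import *
from macs import macs
s=snap('wrist','w17')
for m in macs(s): print(*m)
print(np.round(PK,4))
s=snap('top','t17')
for m in macs(s):
    if m[0][0]<.65:print(*m)
print('lid path, TCP targets')
H=np.array([.061,.022]);r=.112
for th in [1.95,1.75,1.57,1.3,1.0,.7,.4,.2,.0]:
    u=np.array([-np.cos(th),np.sin(th)]);n=np.array([np.sin(th),np.cos(th)])
    if th>1.56: p=H+.122*u+.026*n+[.008,-.012]
    else: p=H+r*u+.026*n+[.008,0]
    print(th,p.round(4),c2w(p[0],0).round(4))
E
```

```text
[ 0.5316 -0.1717  0.0353] 274.0 237.2 20.8
[ 0.5067 -0.316   0.0354] 131.7 237.3 22.2
[ 0.5142 -0.2429  0.0354] 202.6 232.5 21.2
[ 0.4774 -0.1625  0.0354] 273.8 184.8 21.8
[ 0.4644 -0.2344  0.0354] 199.6 184.3 22.0
[ 0.4504 -0.305   0.0356] 126.5 182.6 23.1
[[ 0.4767 -0.1614]
 [ 0.4638 -0.2343]
 [ 0.451  -0.3072]
 [ 0.5319 -0.1712]
 [ 0.519  -0.244 ]
 [ 0.5061 -0.3169]]
[ 0.4898 -0.4625  0.0252] 455.4 243.7 10.0
[0.5275 0.2152 0.0343] 128.5 228.7 10.8
lid path, TCP targets
1.95 [0.1383 0.1137] [ 0.6276 -0.2632]
1.75 [0.1163 0.1254] [ 0.606  -0.2594]
1.57 [0.0949 0.132 ] [ 0.5849 -0.2557]
1.3 [0.0641 0.1369] [ 0.5545 -0.2503]
1.0 [0.0304 0.1303] [ 0.5213 -0.2444]
0.7 [1.00e-04 1.14e-01] [ 0.4915 -0.2392]
0.4 [-0.024   0.0896] [ 0.4678 -0.235 ]
0.2 [-0.0356  0.0697] [ 0.4564 -0.233 ]
0.0 [-0.043  0.048] [ 0.4491 -0.2317]
```

View pics/w17.png

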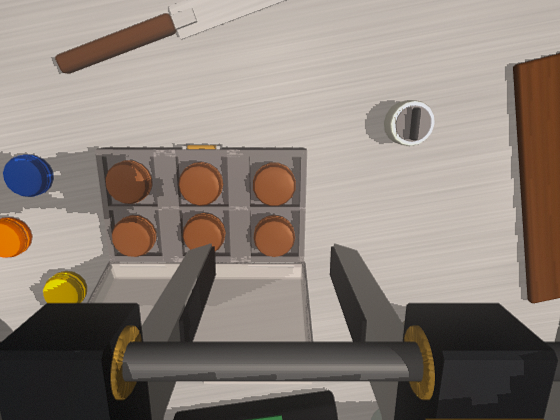

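```bash
python3 go.py
```

```text
{'time': np.float64(36.55), 'tool_pos': array([ 0.477 , -0.1619,  0.2018]), 'ee_rot': array([-3.141 ,  0.0033,  2.9683]), 'wrist_force': array([ 0.8229, -0.2406,  0.0168]), 'width': np.float64(0.0612)}
```

```bash
python3 - <<'E'
from case import *
s=snap('top'); P=cloud(s); q=P.reshape(-1,3); c=(q[:,:2]-o)@Rm
for a,b in [(.05,.06),(.06,.07),(.07,.08),(.08,.09),(.09,.1),(.1,.11),(.11,.115),(.115,.12),(.12,.125),(.125,.13),(.13,.14),(.14,.15)]:
    m=(c[:,0]>a)&(c[:,0]<b)&(c[:,1]>.03)&(c[:,1]<.09)&(q[:,2]<.18); print(a,m.sum(),np.percentile(q[m,2],[10,50,90]).round(4) if m.sum() else '')
m=(abs(c[:,0])<.2)&(abs(c[:,1])<.12)&(q[:,2]>.1)&(q[:,2]<.15); print('y extents',np.percentile(c[m,1],[1,99]))
E
python3 go.py .655 -.268 .2 2.967
```

```text
0.05 7 [0.0119 0.0214 0.0226]
0.06 1 [0.0223 0.0223 0.0223]
0.07 3 [0.0168 0.0178 0.0181]
0.08 7 [0.019  0.022  0.0298]
0.09 12 [0.0381 0.0494 0.0601]
0.1 189 [0.0809 0.1358 0.1391]
0.11 72 [0.1311 0.1337 0.1359]
0.115 83 [0.1303 0.1323 0.1338]
0.12 71 [0.1284 0.1302 0.1321]
0.125 17 [0.1267 0.1287 0.1295]
0.13 0 
0.14 0 
y extents [-0.1050109   0.10223173]
{'time': np.float64(36.6), 'tool_pos': array([ 0.4761, -0.1615,  0.1998]), 'ee_rot': array([ 3.1411e+00, -4.0000e-04,  2.9682e+00]), 'wrist_force': array([ 0.8135, -0.5501, -0.2726]), 'width': np.float64(0.0612)}
rel (np.float64(0.0005), np.float64(-0.0004), np.float64(0.0012), np.float64(-19.46), np.float64(-7.4), np.float64(-0.03)) rows>=4.2 q6~ -1.78
```

Call:
drive_tool(
  series=[
    [[0,0,0,-19.5,-7.4,0,0],[0,0,0,-19.5,-7.4,0,0],[0,0,0,-19.5,-7.4,0,0],[0,0,0,-19.5,-7.4,0,0],[0,0,0,-19.5,-7.4,0,0],[0,0,0,-19.5,-7.4,0,0],[0,0,0,-19.5,-7.4,0,0],[0,0,0,-19.5,-7.4,4,0],[0,0,0,-19.5,-7.4,8,0],[0,0,0,-19.5,-7.4,9,0],[0,0,0,-19.5,-7.4,9,0],[0,0,0,-19.5,-7.4,9,0]],
  ],
)

```text
time: 37.8
tool_pos: [0.6559, -0.2681, 0.113]
ee_rot: [-3.141, 0.003, 2.968]
wrist_force: [-0.5, -0.1, -0.1]
width: 0.0002
```

```bash
python3 go.py .6276 -.2632 .112 2.967; python3 - <<'E'
from macs import *
s=snap('scene','s18')
E
```

```text
{'time': np.float64(37.8), 'tool_pos': array([ 0.6559, -0.2681,  0.113 ]), 'ee_rot': array([-3.1409,  0.0035,  2.9685]), 'wrist_force': array([-0.4751, -0.0924, -0.0959]), 'width': np.float64(0.0002)}
rel (np.float64(-0.0007), np.float64(0.0035), np.float64(0.0015), np.float64(2.87), np.float64(-0.01), np.float64(0.09)) rows>=0.6 q6~ -1.79
```

View pics/s18.png

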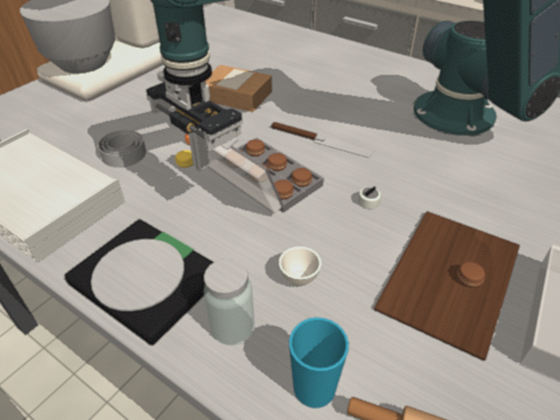

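Call:
drive_tool(
  series=[
    [[0,0,0,1.5,0,0,0],[0,0,0,2.9,0,0,0],[0,0,0,3.8,0,-0.4,0],[0,0,0,4.8,0,-1,0],[0,0,0,6,0,-1.5,0],[0,0,0,7.2,0,-1.9,0],[0,0,0,8.2,0,-2.1,0],[0,0,0,9.3,0,-2.2,0],[0,0,0,10.3,0,-2.3,0],[0,0,0,10.3,0,-2.3,0]],
  ],
)

```text
time: 38.85
tool_pos: [0.5537, -0.2504, 0.1363]
ee_rot: [-3.14, 0.004, 2.968]
wrist_force: [0.5, -0.3, 0.7]
width: 0.0005
```

```bash
cat > lid.py <<'E'
from case import *
o_=robot.get_obs(); p=np.array(o_['tool_pos']); c=Rm.T@(p[:2]-o); print('tcp case',c.round(4),p[2].round(4),'F case',(Rm.T@o_['wrist_force'][:2]).round(1),o_['wrist_force'][2].round(1), 't',o_['time'])
E
python3 lid.py;  python3 - <<'E'
from macs import *
s=snap('scene','s19');cv2.imwrite('pics/s19.png',cv2.resize(s['img'][60:240,130:370],None,fx=3,fy=3))
E
```

```text
tcp case [ 0.0633 -0.0002] 0.1363 F case [ 0.6 -0.2] 0.7 t 38.85
```

View pics/s19.png

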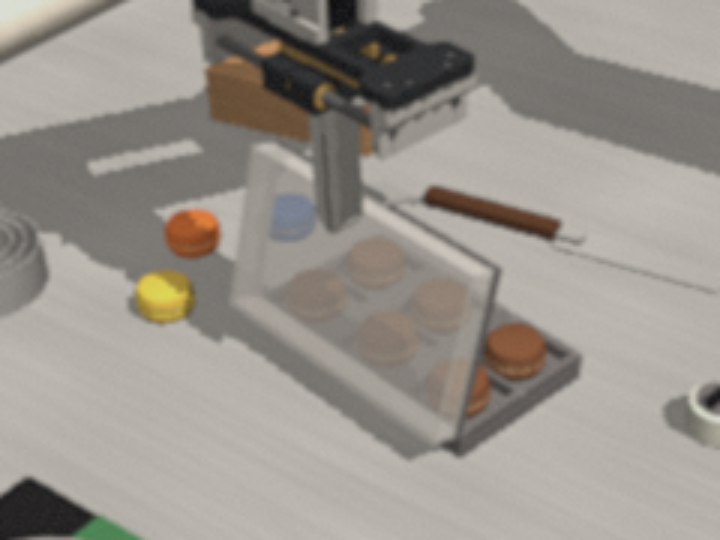

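Call:
drive_tool(
  series=[
    [[0,0,0,1.1,0,0.2,0],[0,0,0,2.2,0,0.5,0],[0,0,0,3.3,0,0.9,0],[0,0,0,4.3,0,1.4,0],[0,0,0,5.3,0,1.9,0],[0,0,0,6.3,0,2.5,0],[0,0,0,7.1,0,3.3,0],[0,0,0,7.9,0,4.1,0],[0,0,0,8.7,0,4.9,0],[0,0,0,9.2,0,5.6,0],[0,0,0,9.6,0,6.2,0],[0,0,0,9.8,0,6.6,0],[0,0,0,9.8,0,6.6,0]],
  ],
)

```text
time: 40.2
tool_pos: [0.4576, -0.2336, 0.0691]
ee_rot: [-3.141, 0.004, 2.968]
wrist_force: [1.6, -0.3, 2.5]
width: 0.0003
```

```bash
python3 lid.py;  python3 - <<'E'
from macs import *
s=snap('scene','s20');cv2.imwrite('pics/s20.png',cv2.resize(s['img'][60:240,130:370],None,fx=3,fy=3))
E
```

```text
tcp case [-0.0343 -0.0004] 0.0691 F case [ 1.7 -0. ] 2.5 t 40.2
```

View pics/s20.png

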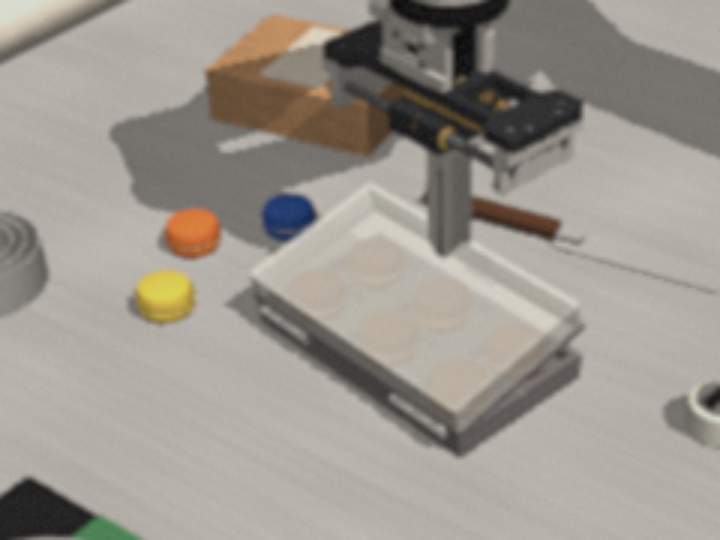

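Call:
drive_tool(
  series=[
    [[0,0,0,0.4,0,0.6,0],[0,0,0,0.8,0,1.1,0],[0,0,0,1.0,0,1.5,0],[0,0,0,1.1,0,1.8,0],[0,0,0,1.1,0,2.0,0],[0,0,0,1.1,0,2.2,0],[0,0,0,1.1,0,2.2,0]],
  ],
)

```text
time: 40.95
tool_pos: [0.4468, -0.2318, 0.0482]
ee_rot: [-3.14, 0.004, 2.968]
wrist_force: [-0.2, 1.2, 8.1]
width: 0.0006
```

```bash
python3 lid.py;  python3 - <<'E'
from case import *
s=snap('scene','s21');cv2.imwrite('pics/s21.png',cv2.resize(s['img'][60:240,130:370],None,fx=3,fy=3))
s=snap('top'); P=cloud(s).reshape(-1,3); c=(P[:,:2]-o)@Rm
for x in [-.05,-.02,.02,.05]:
    m=(abs(c[:,0]-x)<.008)&(abs(c[:,1])<.09)&(P[:,2]<.08); print(x,np.median(P[m,2]).round(4),m.sum())
E
```

```text
tcp case [-0.0452 -0.0005] 0.0482 F case [-0.4  1.1] 8.1 t 40.95
-0.05 0.0486 86
-0.02 0.048 38
0.02 0.0486 322
0.05 0.0485 553
```

View pics/s21.png

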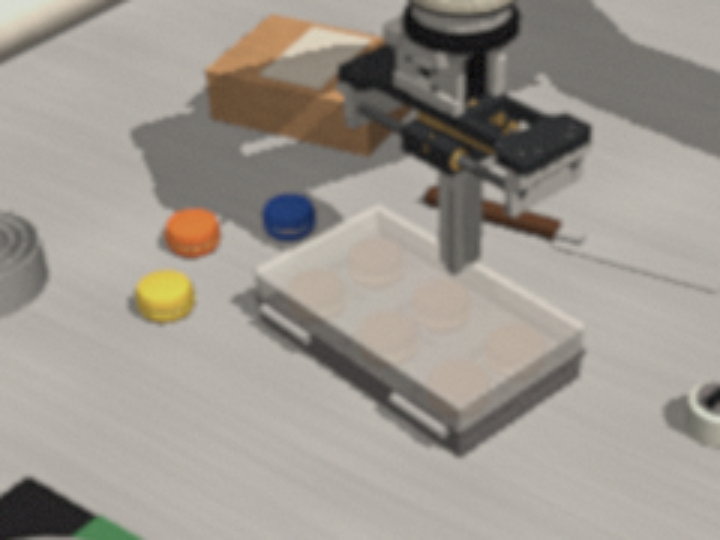

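Call:
drive_tool(
  series=[
    [[0,0,0,0,0,0.2,0],[0,0,0,0,0,0.3,0],[0,0,0,0,0,0.3,0],[0,0,0,0,0,0,0],[0,0,0,0,0,-1,0],[0,0,0,0,0,-4,0],[0,0,0,0,0,-9,0],[0,0,0,0,0,-13,30],[0,0,0,0,0,-13,50]],
  ],
)

```text
time: 41.95
tool_pos: [0.4484, -0.2333, 0.1845]
ee_rot: [-3.136, 0.013, 2.968]
wrist_force: [0.8, -0.6, 0.3]
width: 0.0129
```

```bash
python3 - <<'E'
from case import *
s=snap('scene','s22');cv2.imwrite('pics/s22.png',cv2.resize(s['img'][60:360,130:560],None,fx=1.8,fy=1.8))
s=snap('top','t22'); P0=cloud(s); P=P0.reshape(-1,3); c=(P[:,:2]-o)@Rm
for x in [-.05,-.02,.02,.05]:
    m=(abs(c[:,0]-x)<.008)&(abs(c[:,1])<.09)&(P[:,2]<.08); print(x,np.median(P[m,2]).round(4),m.sum())
X,Y,Z=P0[...,0],P0[...,1],P0[...,2]
def rect(m,nm):
    m=cv2.morphologyEx(m.astype(np.uint8),cv2.MORPH_OPEN,np.ones((2,2),np.uint8))>0
    r=cv2.minAreaRect((P0[m][:,:2]*1000).astype(np.float32)); print(nm,m.sum(),[np.round(x,1) for x in r])
w=(Y>.3)&(Y<.49)&(X>.35)&(X<.68)
rect(w&(Z>.052)&(Z<.062),'covertop'); rect(w&(Z>.078)&(Z<.09),'handle')
from macs import macs
for m in macs(s):
    if m[0][0]<.65:print(*m)
E
python3 go.py
```

```text
-0.05 0.0491 158
-0.02 0.0483 132
0.02 0.0489 416
0.05 0.0487 473
covertop 6819 [array([534.5, 196.5]), array([222.3, 578.2]), np.float64(5.7)]
handle 283 [array([514.6, 385.6]), array([26.6, 64.8]), np.float64(80.5)]
[ 0.4958 -0.4638  0.025 ] 455.9 240.8 10.1
[0.5273 0.2151 0.0343] 128.6 228.8 10.9
{'time': np.float64(42.05), 'tool_pos': array([ 0.446 , -0.2316,  0.1783]), 'ee_rot': array([-3.1402,  0.0033,  2.9679]), 'wrist_force': array([-1.587 , -0.0163, -0.1517]), 'width': np.float64(0.0212)}
```

View pics/s22.png

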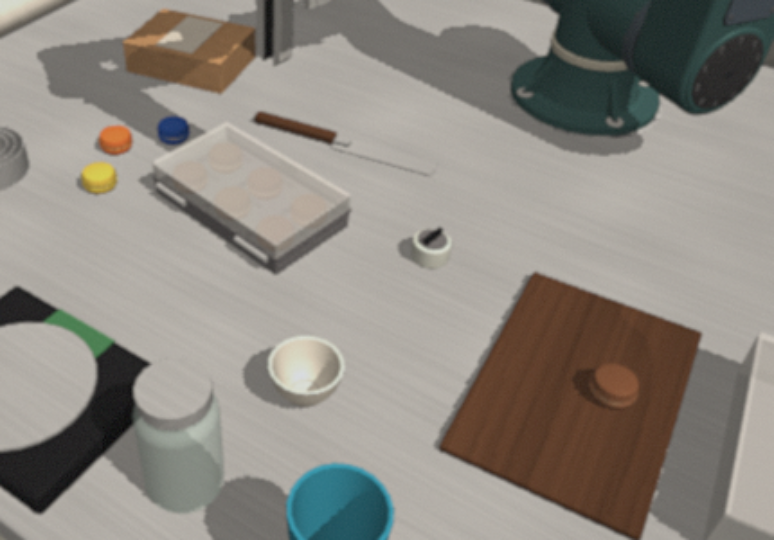

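View pics/t22.png

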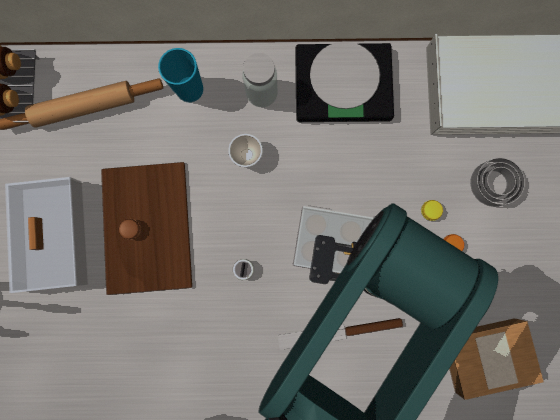

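```bash
python3 go.py .5165 .387 .19 3.24
```

```text
{'time': np.float64(42.05), 'tool_pos': array([ 0.446 , -0.2316,  0.1783]), 'ee_rot': array([-3.1402,  0.0033,  2.9679]), 'wrist_force': array([-1.587 , -0.0163, -0.1517]), 'width': np.float64(0.0212)}
rel (np.float64(-0.0019), np.float64(0.0031), np.float64(-0.2721), np.float64(3.74), np.float64(62.15), np.float64(-1.27)) rows>=12.5 q6~ -1.03
```

Call:
drive_tool(
  series=[
    [[0,0.003,-0.27,3.7,62.1,-1.3,50],[0,0.003,-0.27,3.7,62.1,-1.3,50],[0,0.003,-0.27,3.7,62.1,-1.3,50],[0,0.003,-0.27,3.7,62.1,-1.3,50],[0,0.003,-0.27,3.7,62.1,-1.3,50],[0,0.003,-0.27,3.7,62.1,-1.3,50],[0,0.003,-0.27,3.7,62.1,-1.3,50],[0,0.003,-0.27,3.7,62.1,-1.3,50],[0,0.003,-0.27,3.7,62.1,-1.3,50],[0,0.003,-0.27,3.7,62.1,-1.3,50],[0,0.003,-0.27,3.7,62.1,-1.3,50],[0,0.003,-0.27,3.7,62.1,-1.3,50],[0,0.003,-0.27,3.7,62.1,-1.3,50],[0,0.003,-0.27,3.7,62.1,-1.3,50],[0,0.003,-0.27,3.7,62.1,-1.3,50],[0,0.003,-0.27,3.7,62.1,-1.3,50],[0,0.003,-0.27,3.7,62.1,-1.3,50]],
  ],
)

```text
time: 43.75
tool_pos: [0.5169, 0.3848, 0.1901]
ee_rot: [-3.139, -0.001, -3.047]
wrist_force: [0.1, -0.5, 0.6]
width: 0.0473
```

```bash
python3 go.py .5165 .387 .064 3.24; python3 - <<'E'
from case import *
s=snap('wrist','w23')
P=cloud(s);Z=P[...,2];hsv=cv2.cvtColor(s['img'],cv2.COLOR_BGR2HSV)
m=cv2.inRange(hsv,(5,100,60),(20,255,255))>0
m=m&(Z>.08)&(Z<.09); q=P[m]
m2=cv2.medianBlur(m.astype(np.uint8),3)>0; print(P[m2].mean(0), [np.round(x,1) for x in cv2.minAreaRect((P[m2][:,:2]*1000).astype(np.float32))])
s=snap('top');P=cloud(s);c=(P[...,:2]-o)@Rm
for x in [-.05,-.02,.02,.05]:
    m=(abs(c[...,0]-x)<.008)&(abs(c[...,1])<.09)&(P[...,2]<.16); print(x,np.median(P[m][:,2]).round(4),m.sum())
E
```

```text
{'time': np.float64(43.75), 'tool_pos': array([0.5169, 0.3848, 0.1901]), 'ee_rot': array([-3.1390e+00, -8.0000e-04, -3.0472e+00]), 'wrist_force': array([ 0.0595, -0.5251,  0.5503]), 'width': np.float64(0.0473)}
rel (np.float64(-0.0026), np.float64(-0.0008), np.float64(-0.004), np.float64(0.01), np.float64(0.26), np.float64(12.61)) rows>=2.5 q6~ -1.03
[0.5171622  0.38642066 0.08644465] [array([495.5, 384.1]), array([109.8,  12.5]), np.float64(5.8)]
-0.05 0.049 702
-0.02 0.049 707
0.02 0.0489 695
0.05 0.0486 692
```

View pics/w23.png

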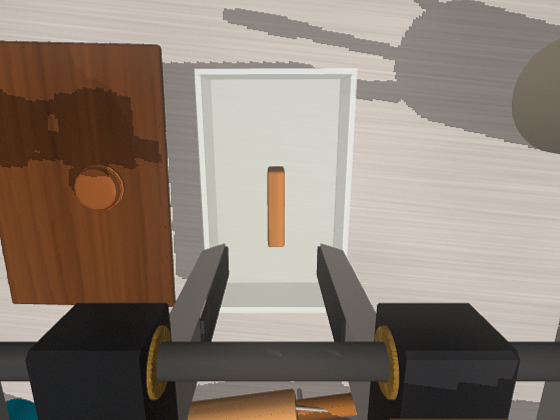

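Call:
drive_tool(
  series=[
    [[0,0,0,0,0.25,5,50],[0,0,0,0,0.25,9,50],[0,0,0,0,0.25,11.5,50],[0,0,0,0,0.25,12.6,50],[0,0,0,0,0.25,12.6,50],[0,0,0,0,0.25,12.6,0],[0,0,0,0,0.25,12.6,0],[0,0,0,0,0.25,12.6,0],[0,0,0,0,0.25,12.6,0],[0,0,0,0,0.25,12.6,0],[0,0,0,0,0.25,12.6,0],[0,0,0,0,0.25,12.0,0],[0,0,0,0,0.25,11,0],[0,0,0,0,0.25,9,0],[0,0,0,0,0.25,7,0],[0,0,0,0,0.25,7,0],[0,0,0,0,0.25,7,0]],
  ],
)

```text
time: 45.55
tool_pos: [0.5168, 0.3876, 0.1204]
ee_rot: [-3.14, 0.0, -3.047]
wrist_force: [-0.4, -0.8, -5.4]
width: 0.0138
```

```bash
python3 go.py .532 .1882 .1245 3.22; python3 - <<'E'
from case import *
s=snap('scene','s24')
# tray pose re-measure from top
s=snap('top','t24'); P=cloud(s);X,Y,Z=P[...,0],P[...,1],P[...,2]
m=(Y>.05)&(Y<.3)&(X>.36)&(X<.72)&(Z>.006)&(Z<.014); m=cv2.morphologyEx(m.astype(np.uint8),cv2.MORPH_OPEN,np.ones((5,5),np.uint8))
m=cv2.morphologyEx(m,cv2.MORPH_CLOSE,np.ones((15,15),np.uint8))
c=max(cv2.findContours(m,0,2)[0],key=cv2.contourArea);r=cv2.minAreaRect(c);print(r);b=cv2.boxPoints(r);W=np.array([onz(s,*p,.01)[:2] for p in b]);print(W.round(4),W.mean(0),onz(s,*r[0],.01))
m=(Z>.1)&(Z<.115)&(Y>.3)&(Y<.47)&(X>.4)&(X<.64); m=cv2.medianBlur(m.astype(np.uint8),3)>0
if m.sum()>50: print('cover top lifted',m.sum(),[np.round(x,1) for x in cv2.minAreaRect((P[m][:,:2]*1000).astype(np.float32))])
E
```

```text
{'time': np.float64(45.55), 'tool_pos': array([0.5168, 0.3876, 0.1204]), 'ee_rot': array([-3.1397e+00,  1.0000e-04, -3.0470e+00]), 'wrist_force': array([-0.3998, -0.8113, -5.4275]), 'width': np.float64(0.0138)}
rel (np.float64(-0.0019), np.float64(0.0001), np.float64(0.0162), np.float64(0.37), np.float64(-19.99), np.float64(-0.37)) rows>=4.0 q6~ -1.31
((145.04006958007812, 228.1676025390625), (127.59053039550781, 85.66593170166016), 86.56636810302734)
[[0.6633 0.292 ]
 [0.6726 0.1078]
 [0.4011 0.0881]
 [0.3923 0.2666]] [0.53231521 0.18861334] [0.53016478 0.18848118 0.01      ]
cover top lifted 5648 [array([537.1, 173.4]), array([222. , 532.1]), np.float64(5.5)]
```

View pics/t24.png

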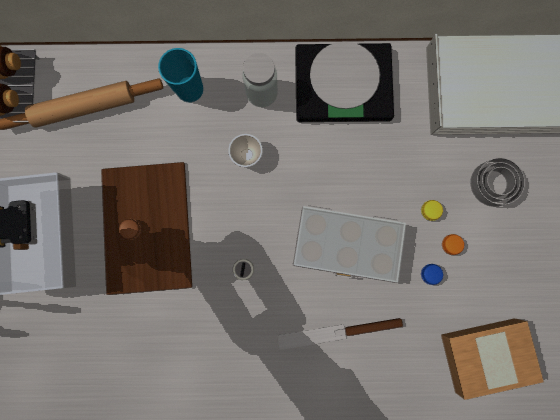

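Call:
drive_tool(
  series=[
    [[0,0,0,0,-3,0,0],[0,0,0,0.1,-7,0,0],[0,0,0.008,0.2,-11,0,0],[0,0,0.016,0.3,-15,0,0],[0,0,0.016,0.4,-18,0,0],[0,0,0.016,0.4,-20,0,0],[0,0,0.016,0.4,-20,0,0],[0,0,0.016,0.4,-20,0,0]],
  ],
)

```text
time: 46.45
tool_pos: [0.5302, 0.1874, 0.1181]
ee_rot: [-3.139, -0.005, -3.064]
wrist_force: [-0.5, 0.5, -4.1]
width: 0.0137
```

```bash
python3 go.py .532 .1882 .074 3.22; python3 - <<'E'
from case import *
s=snap('wrist','w25')
s=snap('scene','s25')
E
```

```text
{'time': np.float64(46.45), 'tool_pos': array([0.5302, 0.1874, 0.1181]), 'ee_rot': array([-3.1388, -0.0051, -3.064 ]), 'wrist_force': array([-0.5449,  0.536 , -4.0994]), 'width': np.float64(0.0137)}
rel (np.float64(-0.0028), np.float64(-0.0051), np.float64(-0.0008), np.float64(-0.21), np.float64(0.08), np.float64(4.41)) rows>=0.9 q6~ -1.31
```

View pics/w25.png

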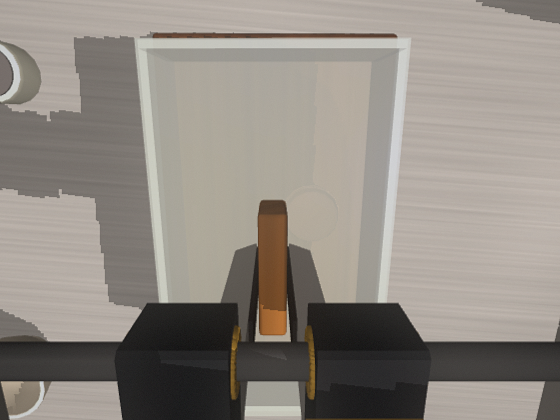

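View pics/s25.png

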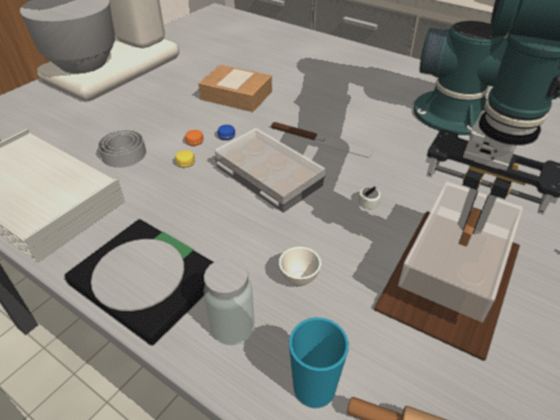

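Level and centred over the board; lower it, with the small corrections.

Call:
drive_tool(
  series=[
    [[-0.003,-0.005,0,-0.2,0.1,1.5,0],[-0.003,-0.005,0,-0.2,0.1,2.8,0],[-0.003,-0.005,0,-0.2,0.1,3.6,0],[-0.003,-0.005,0,-0.2,0.1,4.1,0],[-0.003,-0.005,0,-0.2,0.1,4.4,0],[-0.003,-0.005,0,-0.2,0.1,4.5,0],[-0.003,-0.005,0,-0.2,0.1,4.5,0]],
  ],
)

```text
time: 47.25
tool_pos: [0.5323, 0.1898, 0.0756]
ee_rot: [3.141, 0.002, -3.062]
wrist_force: [-4.2, 0.0, 5.1]
width: 0.0136
```

```bash
python3 go.py .532 .1882 .074 3.22; python3 - <<'E'
from case import *
s=snap('scene','s26'); cv2.imwrite('pics/s26.png',cv2.resize(s['img'][120:350,350:540],None,fx=2.6,fy=2.6))
E
```

```text
{'time': np.float64(47.25), 'tool_pos': array([0.5323, 0.1898, 0.0756]), 'ee_rot': array([ 3.1409e+00,  2.0000e-03, -3.0618e+00]), 'wrist_force': array([-4.2075,  0.0181,  5.0736]), 'width': np.float64(0.0136)}
rel (np.float64(0.0007), np.float64(0.002), np.float64(0.0014), np.float64(0.04), np.float64(-0.15), np.float64(0.16)) rows>=0.0 q6~ -1.31
```

View pics/s26.png

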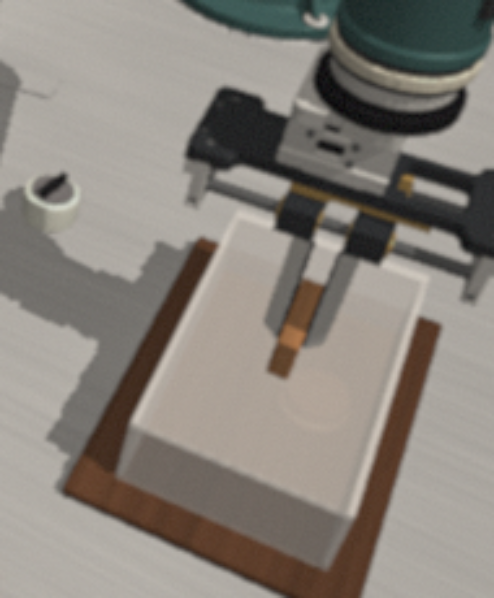

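Cover is down on the board. Release and rise away.

Call:
drive_tool(
  series=[
    [[0,0,0,0,-0.1,0,0],[0,0,0,0,-0.1,0,50],[0,0,0,0,-0.1,0,50],[0,0,0,0,-0.1,0,50],[0,0,0,0,-0.1,0,50],[0,0,0,0,-0.1,-4,50],[0,0,0,0,-0.1,-9,50],[0,0,0,0,-0.1,-14,50],[0,0,0,0,5,-15,50],[0,0,0,-5,10,-15,50],[0,0,0,-5,15,-15,50],[0,0,0,-5,20,-15,50],[0,0,0,0,25,-15,50],[0,0,0,5,25,-15,50],[0,0,0,10,25,-15,50],[0,0,0,10,25,-15,50],[0,0,0,10,25,-15,50]],
  ],
)

```text
time: 49.0
tool_pos: [0.4096, 0.4319, 0.2266]
ee_rot: [3.14, 0.003, -3.058]
wrist_force: [-0.0, 0.7, -0.1]
width: 0.0471
```

```bash
python3 go.py; python3 - <<'E'
from case import *
s=snap('scene','s27'); 
s=snap('top','t27')
P=cloud(s);X,Y,Z=P[...,0],P[...,1],P[...,2]
op=lambda m:cv2.morphologyEx(m.astype(np.uint8),cv2.MORPH_OPEN,np.ones((3,3),np.uint8))>0
def rect(m,nm): 
    r=cv2.minAreaRect((P[m][:,:2]*1000).astype(np.float32)); print(nm,m.sum(),[np.round(x,1) for x in r],np.percentile(P[m][:,2],[2,50,98]).round(4))
w=(Y>.05)&(Y<.31)&(X>.36)&(X<.7)
rect(op(w&(Z>.006)&(Z<.014)),'tray');rect(op(w&(Z>.06)&(Z<.074)),'cover');rect(w&(Z>.09)&(Z<.1),'handle')
m=op(w&(Z>.06)&(Z<.074)); A=np.c_[P[m][:,:2],np.ones(m.sum())]; print('slope',np.linalg.lstsq(A,P[m][:,2],rcond=None)[0])
c=(P[...,:2]-o)@Rm
for x in [-.05,-.02,.02,.05]:
    m=(abs(c[...,0]-x)<.008)&(abs(c[...,1])<.09)&(Z<.16); print(x,np.median(P[m][:,2]).round(4),m.sum())
rect(op((abs(X-.67)<.06)&(abs(Y+.03)<.06)&(Z>.006)),'ramekin');rect(op((abs(X-.44)<.04)&(abs(Y+.02)<.04)&(Z>.006)),'timer')
E
```

```text
{'time': np.float64(49.0), 'tool_pos': array([0.4096, 0.4319, 0.2266]), 'ee_rot': array([ 3.1397e+00,  2.6000e-03, -3.0578e+00]), 'wrist_force': array([-0.0457,  0.7033, -0.1208]), 'width': np.float64(0.0471)}
tray 2559 [array([533.1, 187.4]), array([270.3, 179.8]), np.float64(4.1)] [0.0069 0.0104 0.0135]
cover 6998 [array([533.6, 188.8]), array([222.6, 133.5]), np.float64(4.9)] [0.0632 0.0665 0.0699]
handle 256 [array([533.8, 188.5]), array([63.3, 15.1]), np.float64(4.7)] [0.0915 0.0962 0.0992]
slope [-7.69907182e-05  6.11914472e-04  6.64397444e-02]
-0.05 0.0492 702
-0.02 0.049 709
0.02 0.0487 692
0.05 0.0486 691
ramekin 791 [array([688.6, -25.8]), array([69.4, 69.2]), np.float64(87.8)] [0.007  0.0257 0.0478]
timer 353 [array([442.2, -20.6]), array([41.4, 41.1]), np.float64(89.3)] [0.022  0.0275 0.0374]
```

View pics/t27.png

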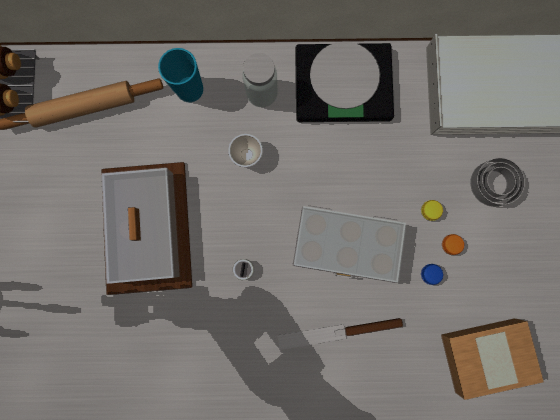

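View pics/s27.png

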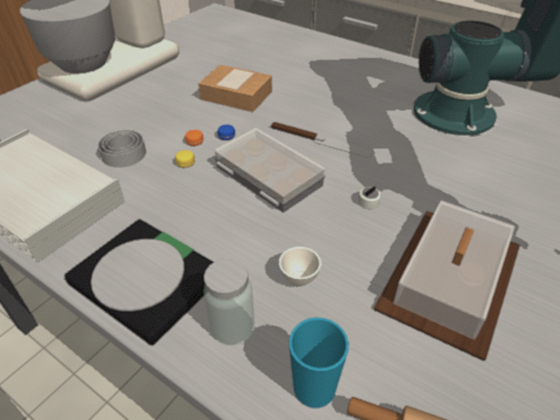

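```bash
python3 -c "
from bench import robot; print(robot.close_job())"
```

```text
the job is handed in; nothing more can be done
None
```

The macaron case is packed and shut, the cover is back on the board, and I handed the job in at about 49 s. Nothing reported a verdict.

I set the cover aside and put five spares into the five empty pockets. The macaron already in pocket 3 stayed where it was. I then swung the lid over from behind, pressed it past its clasp, and lowered the cover over the one spare left.

What the last checks showed:
- **Macarons:** after the last placing, the wrist view showed all six pockets filled and lying flat. Their centres were within about 2 mm of the seats. Pocket 5 read about 5 mm off then, but it was partly hidden; earlier clear views of it read 1–3 mm.
- **Lid:** after I let go it stayed flat at 0.049 m, a slope of about 0.006 rad against the 0.03 limit.
- **Cover:** it stands about 1.5 mm from the board's centre, about 0.01–0.02 rad off square, and level, with the one macaron visible under it.
- **Bowl and timer:** neither has moved.
- **Gripper:** it is clear of everything.

No check failed. The only other disagreements were 1–3 mm between the cameras, within what the fits allow.

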